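Unstack spent batteries into their sorting trays

TASK

Take the stack of four spent batteries apart from the top down, and set each one down flat inside the shallow tray whose outline is just a little larger than its own, turned to lie along the tray and the same way up as it was in the stack. The batteries must end in their trays in that order: small round cell (standing upright), nine-volt block, red cell holder, alarm battery. Do not shift or knock over the glass-cased cell or the copper test clip that stand on the bench.

Things in the scene. Friction and masses are not known exactly. Their poses are not given: they have to be found in the camera images.
- photo_mid (a point): Top of the stack: small round battery standing upright, black with a bright metal band at its top, 17 mm diameter, 34 mm tall, about 20 g. The point is its centre, 17 mm above its foot; z is its axis, up.
- block_mid (a point): Second from the top: nine-volt block lying flat, dark steel with a copper-coloured end, 48 mm long (x) x 26 mm wide (y) x 17 mm high (z), about 45 g; two small studs stick out 3 mm from its +x end. The point is its centre, 8.5 mm above its underside.
- holder_mid (a point): Third from the top: red plastic holder with three cells in it, 64 mm long (x) x 44 mm wide (y) x 16 mm high (z), about 85 g. The point is its centre, 8 mm above its underside. (Other, narrow and empty red holders at the back of the bench are not part of the job.)
- alarm_mid (a point): Bottom of the stack: grey alarm-system battery lying on its side with a black end, 100 mm long (x) x 58 mm wide (y) x 46 mm high (z), about 0.55 kg; two thin copper tabs stick out 7 mm from its +x end. The point is its centre, 23 mm above its underside, which rests on the bench at the start. In the stack the long sides of the three box-shaped batteries are parallel within about 0.3 rad.
- tray_photo: Tray for the small round cell. Shallow bare-metal round dish fixed to the bench, 43 mm outer and 36 mm inner diameter, floor 3 mm thick, rim 7 mm high. Origin: centre of its underside, on the bench.
- tray_block: Shallow bare-metal tray fixed to the bench, floor 3 mm thick, rim 7 mm high overall and 4 mm thick. The smallest rectangle, for the nine-volt block: inside 64 mm (x) x 42 mm (y). Origin: centre of its underside, on the bench; x along its length, z up.
- tray_holder: Shallow bare-metal tray fixed to the bench, floor 3 mm thick, rim 7 mm high overall and 4 mm thick. The middle-sized rectangle, for the red cell holder: inside 80 mm (x) x 60 mm (y). Origin: centre of its underside, on the bench; x along its length, z up.
- tray_alarm: Shallow bare-metal tray fixed to the bench, floor 3 mm thick, rim 7 mm high overall and 4 mm thick. The largest rectangle, for the alarm battery: inside 116 mm (x) x 74 mm (y). Origin: centre of its underside, on the bench; x along its length, z up. The four trays and the stack are at least 140 mm apart, centre to centre.
- jar_mid (a point): Bystander: upright glass-cased dry cell with wooden foot and cap, 66 mm diameter, 116 mm tall, loose. The point is on its axis 55 mm up. Leave it alone.
- clip_mid (a point): Bystander: small copper test clip lying on the bench, 56 mm long (x), 12 mm wide, 14 mm high, loose. The point is its centre, 6 mm up. Leave it alone.
Things that resemble listed ones, but are neither listed nor needed, are in the scene too. What is shaped like the part that bears holder_mid but pink or purple is not meant.

How it is judged:
On the way, in this order (a step that is already met when the one before it is completed fails the run):
1. the small round cell is in its own tray, released and at rest (horizontal distance between photo_mid and tray_photo below 0.013 m and z of photo_mid in the frame of tray_photo between 0.017 and 0.023 m and angle between photo_mid's own z axis and vertical below 0.1 rad and contact force between the fingers and photo below 0.1 N and linear speed of photo below 0.02 m/s), for 0.2 s.
2. the nine-volt block is in its own tray, released and at rest (horizontal distance between block_mid and tray_block below 0.013 m and z of block_mid in the frame of tray_block between 0.0085 and 0.0145 m and angle between block_mid's own z axis and vertical below 0.1 rad and contact force between the fingers and block below 0.1 N and linear speed of block below 0.02 m/s and angle between the x axis of block_mid and the x axis of tray_block, either way round below 0.37 rad), for 0.2 s.
3. the red cell holder is in its own tray, released and at rest (horizontal distance between holder_mid and tray_holder below 0.013 m and z of holder_mid in the frame of tray_holder between 0.008 and 0.014 m and angle between holder_mid's own z axis and vertical below 0.1 rad and contact force between the fingers and holder below 0.1 N and linear speed of holder below 0.02 m/s and angle between the x axis of holder_mid and the x axis of tray_holder, either way round below 0.37 rad), for 0.2 s.
4. the alarm battery is in its own tray, released and at rest (horizontal distance between alarm_mid and tray_alarm below 0.013 m and z of alarm_mid in the frame of tray_alarm between 0.023 and 0.029 m and angle between alarm_mid's own z axis and vertical below 0.1 rad and contact force between the fingers and alarm below 0.1 N and linear speed of alarm below 0.02 m/s and angle between the x axis of alarm_mid and the x axis of tray_alarm, either way round below 0.37 rad), for 0.2 s.
At the end, for the whole second after the job is handed in: All four batteries are released and at rest on the floor of their own trays: centre within 13 mm of the tray's, height within 3 mm of resting on its floor, tilted less than 0.1 rad from how they stood in the stack; the three box-shaped ones along the tray within 0.37 rad, either way round (all of step 1 and all of step 2 and all of step 3 and all of step 4); the robot touches nothing.
It fails at once if the glass-cased cell is shifted more than 25 mm or tipped (distance of jar_mid from where it was at the start of the episode above 0.025 m or angle between jar_mid's own z axis and vertical above 0.3 rad).
It fails at once if the copper clip is shifted more than 25 mm (distance of clip_mid from where it was at the start of the episode above 0.025 m).
It also fails if it takes over 128 s, if anything falls off the work surface, if the arm or the gripper's body presses on something with over 40 N, if the wrist force passes 120 N, or if a joint passes its speed limit or range.

ROBOT

A 6-joint arm with a two-finger parallel gripper is mounted at the origin on the work surface. World frame = base frame: x ahead of the robot, y to its left, z up, the work surface at z = 0. Lengths are in m, angles in rad, forces in N, time in s.
With the tool pointing down it reaches from about 0.375 to 0.9 m from the base axis. Payload 3.1 kg.
Tool frame: the origin (TCP) lies at the centre of the arm's flange, where the gripper is bolted on; the fingertips stand 173 mm ahead of it and the grasp point (between the pads) lies ahead of it (grip_depth is the z of the grasp point in the tool frame, in m); z points along the fingers, y is the line along which they close (so a half turn about z gives the same grasp; the last joint's range is limited). The gripper opens to 85 mm and grips with 20 to 120 N. Pads are 22 mm wide; open, the fingers measure 114 mm over their backs; the gripper's body (76 mm by 85 mm) begins 54 mm behind the grasp point. The pads swing forward as they close: fully open they stand 13 mm farther back than shut.
Start: joints at [1.099, 0.527, 1.433, -0, 1.181, -0.178], TCP at [0.181, 0.598, 0.405] pointing down, gripper open.
Joint ranges: [-3.08, 3.08], [-0.75, 2.2], [0.22, 2.44], [-1.43, 4.57], [0, 2.65], [-2.85, 2.85]. Speed limits (rad/s): [2.79, 2.79, 3.14, 3.14, 3.14, 3.14].

INTERFACE

Orientations are given as a 3x3 rotation matrix whose columns are the frame's x, y, z axes.
In Python, from rig import get_state, camera, sign_off, find_in, grip_depth gives the robot as it stands.
- The arm moves only by the tool step_arm, never from a script. Its arguments are lists of equal length, an entry for each row: "travel": the shift along the tool's x, y, z as a fraction of full scale, a list of three; "turn": the turn, a rotation vector about the tool's x, y, z as a fraction of full scale, a list of three; "fingers": the closure, from 0 (fully open) to 1 (shut). In form: {"travel": [[tx, ty, tz], ...], "turn": [[wx, wy, wz], ...], "fingers": [fingers, ...]}. A call has 1 to 12 rows; each row shifts and turns the commanded pose from where the row before left it, along the tool's axes as they then stand; what a row does not reach is not made up. Full scale, the value 1, is 0.03 m for a shift and 0.12 rad for a turn. A row lasts 1/12 s, in which the tool goes at most 41.7 mm and 7.16 degrees, less where a joint would pass 70% of its speed; a pose out of reach is approached as far as the arm can. A call with a number of a shift or a turn outside -1 to 1 is refused whole. A call with a gripper value outside its range is refused whole. The fingers move at their own pace and stop on an object; "force" is the grip in N (left out, the last holds). Time passes only in rows, so rows that do not move let the fingers close. It gives the time, the measured TCP pose, the force, the opening and the grip force at its end, in the units of the state.
- get_state(): the state, without advancing time (a new reading comes with each control period).
- camera(name): name is "scene" or "top" or "wrist"; returns a dict with "img" (400x640x3 uint8, red, green, blue), "vfov" (degrees; the focal length in pixels is half the picture's height over the tangent of half this angle, whatever the lens; pixels are square), "cx", "cy" (the principal point, pixels), "eye" and "attitude" of the camera in the world; the wrist camera has in their place "mount" (4x4, takes a point from camera to tool coordinates, whose origin is the TCP and whose axes are the flange's). Camera axes: x right, y down, z forward; pixel columns grow to the right and rows downward; lengths in m; the calibration is good to about 2 mm. A picture is of the moment at which its call begins: read the wrist's pose just before it. There is no depth.
- sign_off(): hands the job in; it is judged then, once.
Trained networks look in a picture, given as the dict that the camera call returned (one of the last four; its "shot" number tells which), for a name from the list of things; names that differ only in an ending like _2 or _b are one class to them, and where a whole thing is asked for, a point or a joint stands for the part that bears it (a point fixed in the world has none). Each returns a list of dicts, best first, with "score" (0 to 1); they miss things now and then, are a little off and sometimes report something else, mostly with a low value. They report only what shows in the picture. A call takes as long as a camera call. They do not tell look-alikes from the thing itself.
- find_in(picture, thing): "point" ([x, y, z] in m, in the coordinates of the camera as it stood for that picture, good to about 4 mm: the middle of the surface that is visible of it).
The state is a dict: "time": time; "joints": joint angles; "qd": joint speeds; "joint_efforts": joint torques, N m; "tcp_pos": TCP position; "tcp_rot": TCP orientation; "wrist_force": force on the tool from outside, world axes, zero at the start; "torque": the same for the moment, N m; "opening": finger opening in m; "grasp_force": force on a finger pad.
Only numpy, scipy, OpenCV 4.12 (cv2) and the standard library are available. Lean on these libraries where they do the work, as an engineer would, in place of code of your own. Each camera call takes 0.05 s, during which the arm holds its last target. There are 200 camera calls.

## Working session

There is one attempt and no reset: what is moved stays moved. The work goes in short steps, Python scripts to look and compute and a tool call to move; the robot and the scene stay as the last step left them, time stands still between calls to the robot, and variables do not carry over. Pictures are saved under pics/ and viewed, at most 14 in all, crops included, and the job is handed in when it is done.

Besides the shell and the picture viewer there is one more tool, called after ">>>" as name(argument=value, ...), one argument or row to a line, values as JSON. step_arm: Moves the arm, as the interface text tells. Its arguments: {"type":"object","properties":{"travel":{"type":"array"},"turn":{"type":"array"},"fingers":{"type":"array"},"force":{"type":"number"}},"required":["travel","turn","fingers"]}

```bash
mkdir -p pics
cat > h.py <<'E'
import numpy as np, cv2
from rig import get_state, camera, sign_off, find_in, grip_depth
def pose(c,s=None):
    if 'mount' in c:
        s=s or get_state(); T=np.eye(4); T[:3,:3]=s['tcp_rot']; T[:3,3]=s['tcp_pos']; T=T@np.array(c['mount']); return T[:3,:3],T[:3,3]
    return np.array(c['attitude']),np.array(c['eye'])
def foc(c): return 200/np.tan(np.radians(c['vfov'])/2)
def ray(c,u,v,z,P):
    R,e=P; d=R@np.array([(u-c['cx'])/foc(c),(v-c['cy'])/foc(c),1]); return e+d*(z-e[2])/d[2]
def pix(c,p,P):
    R,e=P; q=R.T@(np.array(p)-e); return np.array([c['cx']+foc(c)*q[0]/q[2],c['cy']+foc(c)*q[1]/q[2]])
def save(c,n): cv2.imwrite(f'pics/{n}.png',c['img'][:,:,::-1])
E
python3 - <<'E'
from h import *
np.set_printoptions(precision=4,suppress=True)
print(grip_depth() if callable(grip_depth) else grip_depth)
s=get_state(); print(s['tcp_rot'],s['tcp_pos'],s['opening'])
for n in ['top','scene']:
    c=camera(n); P=pose(c); save(c,n+'0'); print(n,c['vfov'],P[1],P[0][:,2])
    for t in ['photo_mid','block_mid','holder_mid','alarm_mid','tray_photo','tray_block','tray_holder','tray_alarm','jar_mid','clip_mid']:
        for r in find_in(c,t)[:3]:
            w=P[0]@np.array(r['point'])+P[1]; print(t,round(r['score'],2),w,pix(c,w,P).round())
E
```

```text
0.1547
[[-0.9572  0.2895 -0.001 ]
 [ 0.2895  0.9572 -0.0019]
 [ 0.0004 -0.0021 -1.    ]] [0.1808 0.5979 0.4038] 0.08579912037353052
top 53.17855736812943 [0.5012 0.0069 1.0983] [ 0.0369  0.0029 -0.9993]
photo_mid 0.58 [0.5741 0.1856 0.0412] [257. 181.]
photo_mid 0.52 [0.5908 0.1878 0.1052] [251. 173.]
block_mid 0.63 [ 0.3876 -0.2868 -0.0008] [433. 247.]
block_mid 0.57 [0.5927 0.1908 0.0804] [252. 173.]
holder_mid 0.89 [0.5223 0.317  0.0151] [210. 201.]
holder_mid 0.77 [0.5843 0.1775 0.0631] [258. 176.]
holder_mid 0.57 [0.7397 0.2034 0.0112] [251. 121.]
alarm_mid 0.71 [0.5738 0.187  0.0436] [256. 181.]
tray_photo 0.67 [ 0.388  -0.2879  0.0018] [433. 247.]
tray_block 0.73 [0.3878 0.2764 0.0022] [227. 250.]
tray_block 0.34 [0.5851 0.1783 0.0615] [258. 176.]
tray_holder 0.6 [ 0.6242 -0.2336  0.0028] [411. 161.]
tray_alarm 0.55 [0.5246 0.0172 0.0014] [321. 199.]
jar_mid 0.86 [0.688  0.0204 0.1032] [318. 133.]
scene 56.396139304806525 [0.8871 0.6261 0.5447] [-0.393  -0.732  -0.5566]
photo_mid 0.61 [0.5925 0.2015 0.101 ] [354. 250.]
photo_mid 0.23 [0.3919 0.2788 0.0037] [457. 278.]
block_mid 0.58 [0.5982 0.1999 0.074 ] [350. 262.]
holder_mid 0.97 [0.53   0.3259 0.0117] [419. 319.]
holder_mid 0.92 [0.7473 0.2128 0.0149] [280. 319.]
holder_mid 0.72 [0.6128 0.2087 0.0644] [346. 271.]
alarm_mid 0.89 [0.6025 0.2237 0.0292] [354. 288.]
tray_photo 0.26 [ 0.6245 -0.2331  0.0011] [259. 190.]
tray_block 0.95 [0.3916 0.2767 0.0047] [456. 277.]
tray_holder 0.85 [ 0.6256 -0.2343  0.003 ] [258. 189.]
tray_alarm 0.62 [ 0.5276  0.0139 -0.0007] [333. 229.]
clip_mid 0.66 [0.4064 0.1375 0.0055] [406. 240.]
```

View pics/top0.png

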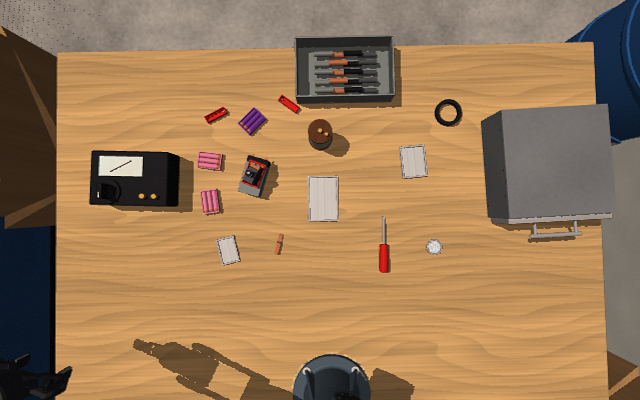

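View pics/scene0.png

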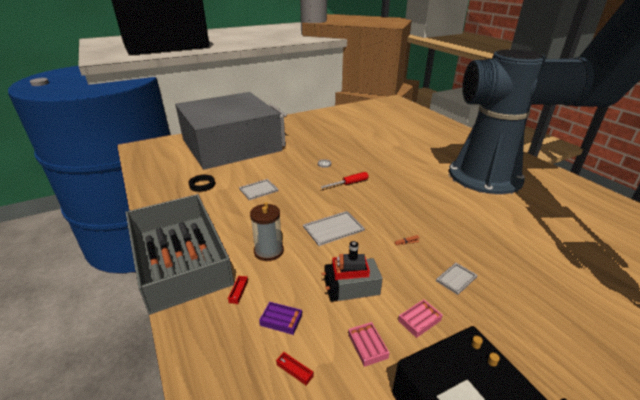

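The top view shows the stack at (255,175) px: black cell on a dark block, red holder and grey battery. Trays are at (433,247) round, (228,250) small, (413,161) middle and (323,199) large. The jar is at (319,133) and the clip at (279,243). The pink holders at (209,160) and (210,201), the purple one at (253,121) and the narrow red ones are look-alikes. The red holder in the stack is the one meant, and the enlarged crop will confirm it.

Run:
```python
from h import *
np.set_printoptions(precision=4,suppress=True)
c=camera('top');P=pose(c);im=c['img'];hsv=cv2.cvtColor(im,cv2.COLOR_RGB2HSV)
m=((hsv[:,:,1]<45)&(hsv[:,:,2]>120)).astype(np.uint8)
for n,(u,v) in dict(photo=(433,247),block=(228,250),holder=(413,161),alarm=(323,199)).items():
    w=np.zeros_like(m);w[v-32:v+32,u-28:u+28]=m[v-32:v+32,u-28:u+28]
    k=cv2.findContours(w,0,2)[0];k=max(k,key=cv2.contourArea)[:,0]
    g=np.array([ray(c,a,b,.006,P)[:2] for a,b in k],np.float32)
    r=cv2.minAreaRect(g);b=cv2.boxPoints(r);e=[b[1]-b[0],b[2]-b[1]];l=max(e,key=np.linalg.norm)
    print(n,r[0],r[1],'yaw',np.arctan2(l[1],l[0])%np.pi)
a=cv2.resize(im[145:205,225:290],None,fx=9,fy=9,interpolation=cv2.INTER_CUBIC)
cs=camera('scene');b=cv2.resize(cs['img'][235:305,315:390],None,fx=7,fy=7,interpolation=cv2.INTER_CUBIC)
cv2.imwrite('pics/crop1.png',cv2.resize(a,(585,540))[:,:,::-1]);cv2.imwrite('pics/crop2.png',b[:,:,::-1])
```

```text
photo (0.38814693689346313, -0.2876585125923157) (0.0400729700922966, 0.038558512926101685) yaw 0.7631613
block (0.38944876194000244, 0.2739817500114441) (0.07084156572818756, 0.048194557428359985) yaw 0.23531502
holder (0.6231049299240112, -0.23783834278583527) (0.08688130229711533, 0.06656564772129059) yaw 0.073670566
alarm (0.5264068245887756, 0.011673791334033012) (0.1220533475279808, 0.08063707500696182) yaw 0.002923781
```

View pics/crop1.png

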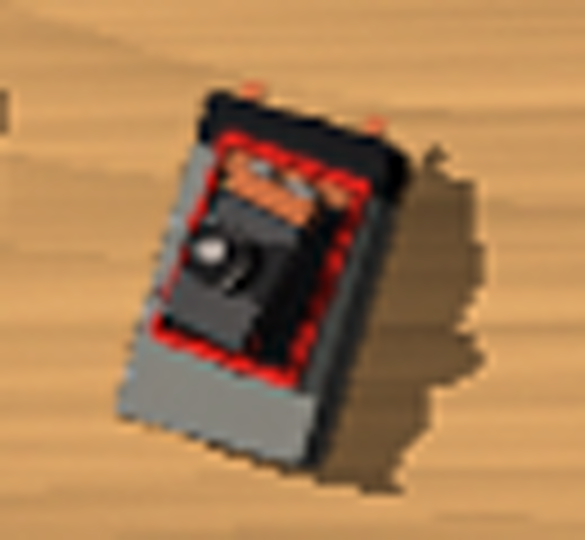

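The crop confirms the stack. The round cell's top is at about (210,250) in the crop, the dark block has a copper end, the true-red wide holder is below it, and the grey battery has its black end and copper tabs to the far side (+x). The stack yaw is about -0.27, already close to the gripper's. I'll move above the stack.

>>> step_arm(
  travel=[
    [-1, -0.55, 0],
    [-1, -0.55, 0],
    [-1, -0.55, 0],
    [-1, -0.55, 0],
    [-1, -0.55, 0],
    [-1, -0.55, 0],
    [-1, -0.55, 0],
    [-1, -0.55, 0],
    [-1, -0.55, 0],
    [-1, -0.55, 0],
  ],
  turn=[
    [0, 0, 0],
    [0, 0, 0],
    [0, 0, 0],
    [0, 0, 0],
    [0, 0, 0],
    [0, 0, 0],
    [0, 0, 0],
    [0, 0, 0],
    [0, 0, 0],
    [0, 0, 0],
  ],
  fingers=[0, 0, 0, 0, 0, 0, 0, 0, 0, 0],
  force=30,
)

```text
time: 2.03
tcp_pos: [0.4213, 0.352, 0.4049]
tcp_rot: [[-0.957, 0.29, 0.0], [0.29, 0.957, 0.0], [-0.0, 0.0, -1.0]]
wrist_force: [0.5, 0.6, 0.3]
opening: 0.0853
grasp_force: 0.0
```

>>> step_arm(
  travel=[
    [-1, -0.55, 0],
    [-1, -0.55, 0],
    [-1, -0.55, 0],
    [-1, -0.55, 0],
    [-1, -0.55, 0],
    [-1, -0.55, 0],
    [-0.9, -0.45, 0],
    [0, 0, 0],
    [0, 0, 0],
  ],
  turn=[
    [0, 0, 0],
    [0, 0, 0],
    [0, 0, 0],
    [0, 0, 0],
    [0, 0, 0],
    [0, 0, 0],
    [0, 0, 0],
    [0, 0, 0],
    [0, 0, 0],
  ],
  fingers=[0, 0, 0, 0, 0, 0, 0, 0, 0],
)

```text
time: 2.78
tcp_pos: [0.587, 0.1843, 0.4045]
tcp_rot: [[-0.956, 0.293, -0.0], [0.293, 0.956, 0.0], [0.0, 0.0, -1.0]]
wrist_force: [0.0, -0.3, -0.7]
opening: 0.0851
grasp_force: 0.0
```

Run:
```python
from h import *
np.set_printoptions(precision=4,suppress=True)
c=camera('wrist');s=get_state();P=pose(c,s);save(c,'w1');print(c['mount'],c['vfov'],s['tcp_pos'],s['tcp_rot'],s['time'])
for t in ['photo_mid','block_mid','holder_mid','alarm_mid']:
    for r in find_in(c,t)[:2]:
        w=P[0]@np.array(r['point'])+P[1]; print(t,round(r['score'],2),w,pix(c,w,P).round())
```

```text
[[-0.0001 -0.959  -0.2835  0.0727]
 [ 1.     -0.0002  0.0001  0.    ]
 [-0.0002 -0.2835  0.959   0.0318]
 [ 0.      0.      0.      1.    ]] 64.54569157601537 [0.5859 0.1854 0.4044] [[-0.9567  0.291  -0.0012]
 [ 0.291   0.9567  0.0004]
 [ 0.0013  0.     -1.    ]] 2.8333
photo_mid 0.83 [0.5869 0.1984 0.109 ] [335. 191.]
photo_mid 0.39 [0.4077 0.1372 0.0074] [226.  21.]
block_mid 0.92 [0.5843 0.1973 0.0799] [332. 181.]
holder_mid 0.96 [0.735  0.2099 0.0139] [373. 276.]
holder_mid 0.89 [0.5832 0.1908 0.0581] [325. 176.]
alarm_mid 0.55 [0.5585 0.2066 0.0479] [333. 147.]
```

View pics/w1.png

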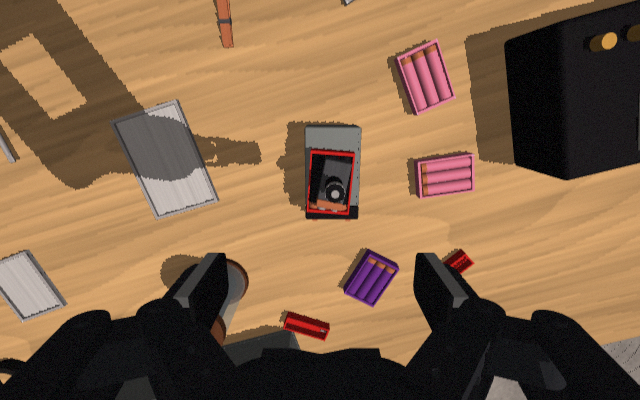

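The wrist view shows the stack: cell top at about (335,192), block around (332,180), red holder (308-354,150-215) and alarm battery (304-361,125-218). I'll enlarge it to read the corners.

Run:
```python
from h import *
im=cv2.imread('pics/w1.png')[115:230,290:375]
cv2.imwrite('pics/crop3.png',cv2.resize(im,None,fx=5,fy=5,interpolation=cv2.INTER_CUBIC))
```

```text
(no output)
```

View pics/crop3.png

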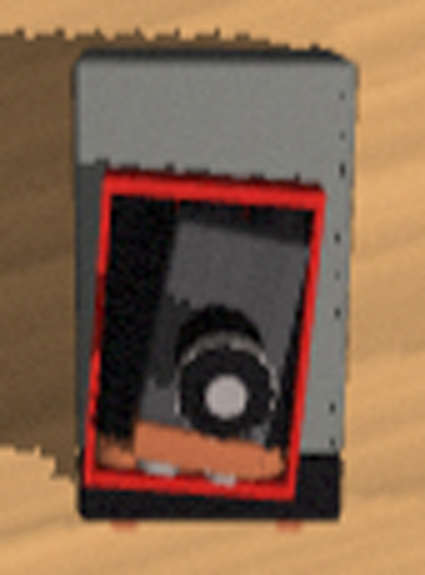

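```bash
cat >> h.py <<'E'
def plan(g,yaw,s=None):
    """g: grasp point target; yaw of tool y minus pi/2 (mod pi). prints units of turn z, then travel after turning"""
    s=s or get_state(); R=np.array(s['tcp_rot']); x=-R[:,0]; cur=np.arctan2(x[1],x[0])
    d=(yaw-cur+np.pi/2)%np.pi-np.pi/2
    for dd in (d,d-np.sign(d)*np.pi):
        from scipy.spatial.transform import Rotation as Q
        R2=R@Q.from_rotvec([0,0,-dd]).as_matrix()
        t=R2.T@(np.array(g)-[0,0,-grip_depth]-np.array(s['tcp_pos']))/.03
        print('turn z units',round(-dd/.12,2),'travel units',t.round(2))
E
python3 - <<'E'
from h import *
np.set_printoptions(precision=4,suppress=True)
c=camera('wrist');s=get_state();P=pose(c,s)
f=lambda x,y,z:ray(c,290+x/5,115+y/5,z,P)[:2]
cell=f(227,394,.113);print('cell',cell)
def line(a,b,z): 
    d=f(*b,z)-f(*a,z);return np.arctan2(d[1],d[0]),np.linalg.norm(d)
print('block',line((178,222),(135,425),.079),line((310,240),(262,440),.079),line((178,222),(310,240),.079))
H=[(105,183),(323,190),(293,497),(87,487)];A=[(78,57),(353,60),(340,518),(80,518)]
for n,K,z in(('holder',H,.062),('alarm',A,.046)):
    q=np.array([f(*k,z) for k in K]);print(n,q.mean(0),line(K[0],K[3],z),line(K[1],K[2],z),line(K[0],K[1],z))
print(s['joints'],s['tcp_pos']);plan([*cell,.104],-.294)
E
```

```text
cell [0.588  0.1993]
block (np.float64(-0.4953468523992468), np.float64(0.040391098972552636)) (np.float64(-0.4988520252546933), np.float64(0.040065039099494215)) (np.float64(1.1425051397351915), np.float64(0.0249776668490306))
holder [0.5906 0.1957] (np.float64(-0.3597676552134271), np.float64(0.06310269888866386)) (np.float64(-0.35924544131529573), np.float64(0.06392479246517718)) (np.float64(1.246623808792283), np.float64(0.04282829893534296))
alarm [0.5857 0.2   ] (np.float64(-0.3009533851905007), np.float64(0.09875670193457108)) (np.float64(-0.28528631667331705), np.float64(0.09816631328144582)) (np.float64(1.2680394895740044), np.float64(0.055497063723259014))
[ 0.1275  0.5126  1.4609  0.0002  1.1685 -1.1514] [0.585  0.1869 0.4048]
turn z units 0.02 travel units [0.02 0.43 4.87]
turn z units -26.16 travel units [-0.02 -0.43  4.87]
```

>>> step_arm(
  travel=[
    [0.02, 0.43, 0.5],
    [0, 0, 0.9],
    [0, 0, 0.9],
    [0, 0, 0.9],
    [0, 0, 0.9],
    [0, 0, 0.77],
    [0, 0, 0],
    [0, 0, 0],
    [0, 0, 0],
  ],
  turn=[
    [0, 0, 0],
    [0, 0, 0],
    [0, 0, 0],
    [0, 0, 0],
    [0, 0, 0],
    [0, 0, 0],
    [0, 0, 0],
    [0, 0, 0],
    [0, 0, 0],
  ],
  fingers=[0, 0, 0, 0, 0, 0, 0, 0, 0],
)

```text
time: 3.83
tcp_pos: [0.5894, 0.1989, 0.2599]
tcp_rot: [[-0.957, 0.289, 0.002], [0.289, 0.957, 0.0], [-0.002, 0.001, -1.0]]
wrist_force: [-0.1, -0.6, -0.2]
opening: 0.0853
grasp_force: 0.0
```

>>> step_arm(
  travel=[
    [0, 0, 0],
    [0, 0, 0],
    [0, 0, 0],
    [0, 0, 0],
    [0, 0, 0],
    [0, 0, 0],
    [0, 0, 0],
    [0, 0, 0],
    [0, 0, 0],
    [0, 0, 0],
  ],
  turn=[
    [0, 0, 0],
    [0, 0, 0],
    [0, 0, 0],
    [0, 0, 0],
    [0, 0, 0],
    [0, 0, 0],
    [0, 0, 0],
    [0, 0, 0],
    [0, 0, 0],
    [0, 0, 0],
  ],
  fingers=[0.3, 0.5, 0.6, 0.7, 0.8, 0.9, 1, 1, 1, 1],
  force=25,
)

```text
time: 4.67
tcp_pos: [0.5892, 0.1983, 0.2591]
tcp_rot: [[-0.957, 0.29, 0.001], [0.29, 0.957, 0.0], [-0.001, 0.0, -1.0]]
wrist_force: [-0.3, 0.8, 5.9]
opening: 0.0161
grasp_force: 24.6
```

>>> step_arm(
  travel=[
    [0, 0, -0.3],
    [0, 0, -0.6],
    [0, 0, -0.9],
    [0, 0, -0.9],
    [0, 0, -0.9],
    [0, 0, -0.6],
    [0, 0, 0],
    [0, 0, 0],
  ],
  turn=[
    [0, 0, 0],
    [0, 0, 0],
    [0, 0, 0],
    [0, 0, 0],
    [0, 0, 0],
    [0, 0, 0],
    [0, 0, 0],
    [0, 0, 0],
  ],
  fingers=[1, 1, 1, 1, 1, 1, 1, 1],
)

```text
time: 5.33
tcp_pos: [0.5891, 0.1983, 0.3856]
tcp_rot: [[-0.957, 0.29, 0.002], [0.29, 0.957, 0.0], [-0.002, 0.001, -1.0]]
wrist_force: [-0.8, 0.4, -0.9]
opening: 0.0158
grasp_force: 24.4
```

Run:
```python
from h import *
np.set_printoptions(precision=4,suppress=True)
c=camera('wrist');s=get_state();P=pose(c,s)
print(s['opening'],s['grasp_force'],s['wrist_force'],s['joints'])
R=np.array(s['tcp_rot']);g=np.array(s['tcp_pos'])+R[:,2]*grip_depth
u,v=pix(c,g,P).astype(int);print(u,v)
w=c['img']; a=w[90:270,230:420];b=w[max(0,v-80):v+80,u-110:u+110]
cv2.imwrite('pics/crop4.png',np.hstack([cv2.resize(a,(400,380)),cv2.resize(b,(400,380))])[:,:,::-1])
plan([.388,-.288,.06],0.3); plan([.388,-.288,.06],-0.29)
```

```text
0.01618323311061216 24.419407546520233 [ 0.0639 -0.6536 -1.3756] [ 0.1452  0.5452  1.4638  0.      1.1336 -1.1318]
320 278
turn z units -4.95 travel units [ 11.17 -13.51   5.66]
turn z units 21.23 travel units [-11.17  13.51   5.66]
turn z units -0.03 travel units [  1.77 -17.44   5.66]
turn z units 26.15 travel units [-1.77 17.44  5.66]
```

View pics/crop4.png

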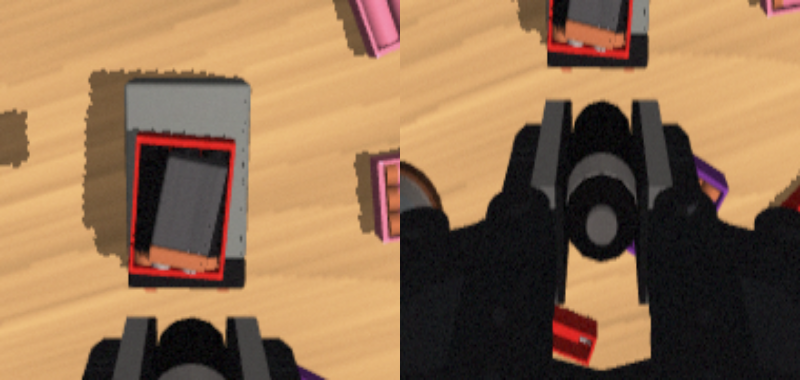

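The left crop shows the stack undisturbed and the block clear. The right crop shows the cell upright between the pads, with its top at about px (320,293). Carrying it to the round tray.

>>> step_arm(
  travel=[
    [0.1, -1, 0],
    [0.1, -1, 0],
    [0.1, -1, 0],
    [0.1, -1, 0],
    [0.1, -1, 0],
    [0.1, -1, 0],
    [0.1, -1, 0],
    [0.1, -1, 0],
    [0.1, -1, 0],
  ],
  turn=[
    [0, 0, 0],
    [0, 0, 0],
    [0, 0, 0],
    [0, 0, 0],
    [0, 0, 0],
    [0, 0, 0],
    [0, 0, 0],
    [0, 0, 0],
    [0, 0, 0],
  ],
  fingers=[1, 1, 1, 1, 1, 1, 1, 1, 1],
)

```text
time: 6.13
tcp_pos: [0.4836, -0.0533, 0.3828]
tcp_rot: [[-0.957, 0.289, -0.004], [0.289, 0.957, 0.001], [0.004, 0.0, -1.0]]
wrist_force: [0.5, -0.5, -1.1]
opening: 0.016
grasp_force: 24.5
```

>>> step_arm(
  travel=[
    [0.1, -1, 0],
    [0.1, -1, 0],
    [0.1, -1, 0],
    [0.1, -1, 0],
    [0.1, -1, 0],
    [0.1, -1, 0],
    [0.1, -1, 0],
    [0.1, -1, 0],
    [0.07, -0.44, 0],
    [0, 0, 0.5],
    [0, 0, 0],
    [0, 0, 0],
  ],
  turn=[
    [0, 0, 0],
    [0, 0, 0],
    [0, 0, 0],
    [0, 0, 0],
    [0, 0, 0],
    [0, 0, 0],
    [0, 0, 0],
    [0, 0, 0],
    [0, 0, 0],
    [0, 0, 0],
    [0, 0, 0],
    [0, 0, 0],
  ],
  fingers=[1, 1, 1, 1, 1, 1, 1, 1, 1, 1, 1, 1],
)

```text
time: 7.13
tcp_pos: [0.386, -0.2866, 0.3678]
tcp_rot: [[-0.957, 0.29, -0.004], [0.29, 0.957, 0.005], [0.005, 0.003, -1.0]]
wrist_force: [0.7, -0.3, 0.1]
opening: 0.0159
grasp_force: 24.5
```

Run:
```python
from h import *
np.set_printoptions(precision=4,suppress=True)
c=camera('wrist');s=get_state();P=pose(c,s);save(c,'w2')
R=np.array(s['tcp_rot']);g=np.array(s['tcp_pos'])+R[:,2]*grip_depth;print(g,s['opening'])
for h in (0,.005,.009,.013): print(h,pix(c,g+[0,0,h],P))
print('tray pix',pix(c,[.388,-.288,.007],P))
for t in ['tray_photo','photo_mid']:
    for r in find_in(c,t)[:2]:
        w=P[0]@np.array(r['point'])+P[1]; print(t,round(r['score'],2),w,pix(c,w,P).round())
plan([.388,-.288,.029],-0.29)
```

```text
[ 0.386  -0.286   0.2138] 0.016058273955117695
0 [320.4189 278.8248]
0.005 [320.4443 285.0086]
0.009 [320.4659 290.2847]
0.013 [320.4889 295.8822]
tray pix [318.7785 179.6162]
tray_photo 0.76 [ 0.3916 -0.287   0.0038] [321. 182.]
photo_mid 0.76 [ 0.3846 -0.2826  0.2213] [328. 283.]
turn z units -0.02 travel units [-0.05 -0.04  6.19]
turn z units 26.16 travel units [0.05 0.04 6.19]
```

View pics/w2.png

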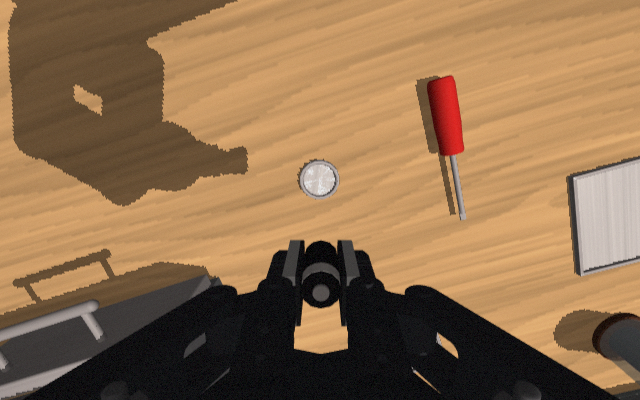

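The tray is at (319,179), where predicted, and the cell's top at (321,292) puts its foot about 24 mm below the grasp point. Lowering.

>>> step_arm(
  travel=[
    [-0.06, -0.05, 0.9],
    [0, 0, 1],
    [0, 0, 1],
    [0, 0, 1],
    [0, 0, 1],
    [0, 0, 0.7],
    [0, 0, 0.3],
    [0, 0, 0.27],
    [0, 0, 0],
    [0, 0, 0],
    [0, 0, 0],
    [0, 0, 0],
  ],
  turn=[
    [0, 0, 0],
    [0, 0, 0],
    [0, 0, 0],
    [0, 0, 0],
    [0, 0, 0],
    [0, 0, 0],
    [0, 0, 0],
    [0, 0, 0],
    [0, 0, 0],
    [0, 0, 0],
    [0, 0, 0],
    [0, 0, 0],
  ],
  fingers=[1, 1, 1, 1, 1, 1, 1, 1, 1, 1, 1, 1],
)

```text
time: 8.28
tcp_pos: [0.3883, -0.2893, 0.1857]
tcp_rot: [[-0.957, 0.289, 0.002], [0.289, 0.957, -0.002], [-0.002, -0.001, -1.0]]
wrist_force: [0.6, -0.3, 0.2]
opening: 0.0159
grasp_force: 24.6
```

>>> step_arm(
  travel=[
    [0, 0, 0.05],
    [0, 0, 0.03],
    [0, 0, 0.03],
    [0, 0, 0],
    [0, 0, 0],
  ],
  turn=[
    [0, 0, 0],
    [0, 0, 0],
    [0, 0, 0],
    [0, 0, 0],
    [0, 0, 0],
  ],
  fingers=[1, 1, 1, 1, 1],
)

```text
time: 8.7
tcp_pos: [0.3881, -0.2892, 0.183]
tcp_rot: [[-0.957, 0.29, 0.002], [0.29, 0.957, -0.002], [-0.002, -0.001, -1.0]]
wrist_force: [-1.2, 0.9, 13.7]
opening: 0.016
grasp_force: 26.0
```

Contact (13.7 N), so I'll back off slightly and open slowly.

>>> step_arm(
  travel=[
    [0, 0, -0.02],
    [0, 0, 0],
    [0, 0, 0],
    [0, 0, 0],
    [0, 0, 0],
    [0, 0, 0],
    [0, 0, 0],
    [0, 0, 0],
    [0, 0, 0],
    [0, 0, 0],
  ],
  turn=[
    [0, 0, 0],
    [0, 0, 0],
    [0, 0, 0],
    [0, 0, 0],
    [0, 0, 0],
    [0, 0, 0],
    [0, 0, 0],
    [0, 0, 0],
    [0, 0, 0],
    [0, 0, 0],
  ],
  fingers=[1, 1, 0.78, 0.75, 0.72, 0.69, 0.66, 0.62, 0.58, 0.5],
)

```text
time: 9.53
tcp_pos: [0.388, -0.289, 0.1817]
tcp_rot: [[-0.957, 0.29, -0.0], [0.29, 0.957, 0.0], [0.0, 0.0, -1.0]]
wrist_force: [0.0, -0.4, -0.3]
opening: 0.0426
grasp_force: 0.0
```

>>> step_arm(
  travel=[
    [0, 0, 0],
    [0, 0, -0.3],
    [0, 0, -0.9],
    [0, 0, -1],
    [0, 0, -1],
    [0, 0, -1],
    [0, 0, -1],
    [0, 0, -1],
    [0, 0, 0],
    [0, 0, 0],
  ],
  turn=[
    [0, 0, 0],
    [0, 0, 0],
    [0, 0, 0],
    [0, 0, 0],
    [0, 0, 0],
    [0, 0, 0],
    [0, 0, 0],
    [0, 0, 0],
    [0, 0, 0],
    [0, 0, 0],
  ],
  fingers=[0.3, 0, 0, 0, 0, 0, 0, 0, 0, 0],
)

```text
time: 10.37
tcp_pos: [0.3881, -0.289, 0.3701]
tcp_rot: [[-0.957, 0.289, 0.003], [0.289, 0.957, -0.004], [-0.004, -0.003, -1.0]]
wrist_force: [-0.8, 0.1, 0.5]
opening: 0.0854
grasp_force: 0.0
```

Run:
```python
from h import *
np.set_printoptions(precision=4,suppress=True)
c=camera('wrist');s=get_state();P=pose(c,s);print(s['tcp_pos'],s['time'])
for t in ['tray_photo','photo_mid']:
    for r in find_in(c,t)[:2]:
        w=P[0]@np.array(r['point'])+P[1]; print(t,round(r['score'],2),w,pix(c,w,P).round())
u,v=pix(c,[.388,-.288,.02],P).astype(int);print(u,v,'pred top',pix(c,[.388,-.288,.037],P))
cv2.imwrite('pics/w3.png',cv2.resize(c['img'][v-50:v+50,u-60:u+60],None,fx=5,fy=5,interpolation=cv2.INTER_CUBIC)[:,:,::-1])
plan([.574,.199,.25],-.493)
```

```text
[ 0.3877 -0.2887  0.3686] 10.4167
tray_photo 0.59 [ 0.3829 -0.283  -0.0033] [324. 169.]
photo_mid 0.77 [ 0.3853 -0.2874  0.0341] [321. 180.]
321 179 pred top [321.4061 183.1235]
turn z units 1.66 travel units [ 2.22 17.26 -1.24]
turn z units -24.52 travel units [ -2.22 -17.26  -1.24]
```

View pics/w3.png

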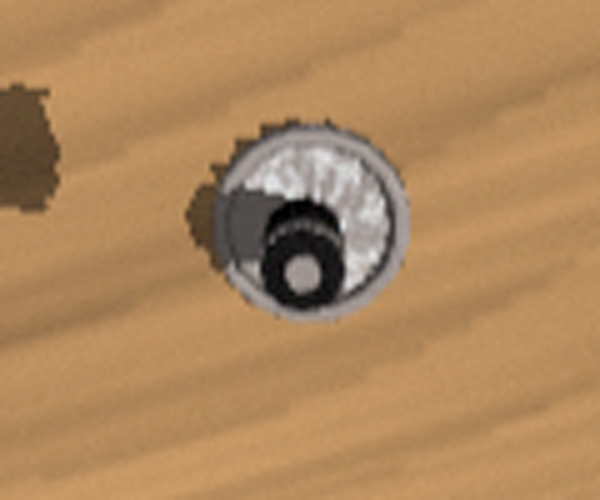

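The cell stands upright in its dish. Its foot is near (305,225) in the crop and the dish centre near (313,224), so it is centred. Going back to the stack for the block.

>>> step_arm(
  travel=[
    [0, 0, -0.6],
    [0, 0, -0.64],
    [0.13, 1, 0],
    [0.13, 1, 0],
    [0.13, 1, 0],
    [0.13, 1, 0],
    [0.13, 1, 0],
    [0.13, 1, 0],
    [0.13, 1, 0],
    [0.13, 1, 0],
    [0.13, 1, 0],
  ],
  turn=[
    [0, 0, 0.83],
    [0, 0, 0.83],
    [0, 0, 0],
    [0, 0, 0],
    [0, 0, 0],
    [0, 0, 0],
    [0, 0, 0],
    [0, 0, 0],
    [0, 0, 0],
    [0, 0, 0],
    [0, 0, 0],
  ],
  fingers=[0, 0, 0, 0, 0, 0, 0, 0, 0, 0, 0],
)

```text
time: 11.43
tcp_pos: [0.4848, -0.0331, 0.4033]
tcp_rot: [[-0.881, 0.473, -0.004], [0.473, 0.881, 0.001], [0.004, -0.001, -1.0]]
wrist_force: [-0.4, -0.8, -0.2]
opening: 0.0853
grasp_force: 0.0
```

>>> step_arm(
  travel=[
    [0.13, 1, 0],
    [0.13, 1, 0],
    [0.13, 1, 0],
    [0.13, 1, 0],
    [0.13, 1, 0],
    [0.13, 1, 0],
    [0.13, 1, 0],
    [0.13, 1, 0],
    [0, 0.26, 0],
    [0, 0, 0],
    [0, 0, 0],
  ],
  turn=[
    [0, 0, 0],
    [0, 0, 0],
    [0, 0, 0],
    [0, 0, 0],
    [0, 0, 0],
    [0, 0, 0],
    [0, 0, 0],
    [0, 0, 0],
    [0, 0, 0],
    [0, 0, 0],
    [0, 0, 0],
  ],
  fingers=[0, 0, 0, 0, 0, 0, 0, 0, 0, 0, 0],
)

```text
time: 12.35
tcp_pos: [0.5742, 0.1983, 0.4032]
tcp_rot: [[-0.881, 0.472, -0.004], [0.472, 0.881, -0.001], [0.003, -0.003, -1.0]]
wrist_force: [-0.6, -0.5, 0.2]
opening: 0.0855
grasp_force: 0.0
```

Run:
```python
from h import *
np.set_printoptions(precision=4,suppress=True)
c=camera('wrist');s=get_state();P=pose(c,s);save(c,'w4');print(s['tcp_pos'],s['time'],s['joints'])
M=np.array(c['mount'])
def z(v,x):  # tool z of point at tool x seen in row v
    d=M[:3,:3]@np.array([0,(v-c['cy'])/foc(c),1]); return M[2,3]+d[2]*(x-M[0,3])/d[0]
for v in (240,253): print('tip z',v,z(v,.011),z(v,0))
u,v=pix(c,[.588,.197,.07],P).astype(int);print('crop origin',u-45,v-58)
cv2.imwrite('pics/w4c.png',cv2.resize(c['img'][v-58:v+58,u-45:u+45],None,fx=5,fy=5,interpolation=cv2.INTER_CUBIC)[:,:,::-1])
```

```text
[0.5741 0.1976 0.4036] 12.4 [ 0.1478  0.5051  1.4792 -0.0008  1.1609 -0.9294]
tip z 240 0.17147496497048992 0.19638255288768014
tip z 253 0.15755543920823237 0.179981633523307
crop origin 282 138
```

View pics/w4c.png

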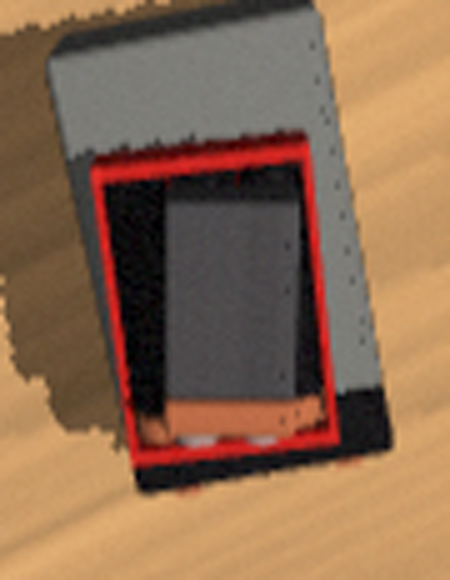

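The block's top face in the crop spans (165,200)-(300,203) at the near end down to about (297,428). It is nearly aligned with the tool, with its studs at the far end.

Run:
```python
from h import *
np.set_printoptions(precision=4,suppress=True)
c=camera('wrist');s=get_state();P=pose(c,s)
f=lambda x,y,z:ray(c,282+x/5,138+y/5,z,P)[:2]
def rep(K,z):
    q=np.array([f(*k,z) for k in K]);L=(q[3]-q[0],q[2]-q[1]);print(q.mean(0),[np.arctan2(l[1],l[0]).round(3) for l in L],[np.linalg.norm(l).round(4) for l in L],np.linalg.norm(q[1]-q[0]).round(4));return q
q=rep([(165,200),(299,203),(296,428),(166,428)],.079)
yaw=-.493
e=(q[0]+q[1])/2; b=e+.024*np.array([np.cos(yaw),np.sin(yaw)]);print('block from near end',b)
rep([(92,165),(305,145),(340,440),(135,465)],.062)
rep([(50,58),(318,12),(390,447),(138,492)],.046)
plan([*b,.0828],yaw)
```

```text
[0.5912 0.1958] [np.float64(-0.495), np.float64(-0.488)] [np.float64(0.0461), np.float64(0.0455)] 0.0254
block from near end [0.5922 0.1952]
[0.5929 0.1923] [np.float64(-0.372), np.float64(-0.358)] [np.float64(0.0646), np.float64(0.0631)] 0.0425
[0.5886 0.1964] [np.float64(-0.318), np.float64(-0.307)] [np.float64(0.0978), np.float64(0.0965)] 0.0556
turn z units -0.01 travel units [-0.57  0.24  5.55]
turn z units 26.17 travel units [ 0.57 -0.24  5.55]
```

>>> step_arm(
  travel=[
    [-0.55, 0.24, 0.55],
    [0, 0, 1],
    [0, 0, 1],
    [0, 0, 1],
    [0, 0, 1],
    [0, 0, 0.7],
    [0, 0, 0.3],
    [0, 0, 0],
    [0, 0, 0],
    [0, 0, 0],
    [0, 0, 0],
    [0, 0, 0],
  ],
  turn=[
    [0, 0, 0],
    [0, 0, 0],
    [0, 0, 0],
    [0, 0, 0],
    [0, 0, 0],
    [0, 0, 0],
    [0, 0, 0],
    [0, 0, 0],
    [0, 0, 0],
    [0, 0, 0],
    [0, 0, 0],
    [0, 0, 0],
  ],
  fingers=[0, 0, 0, 0, 0, 0, 0, 0, 0, 0.2, 0.4, 0.5],
)

```text
time: 13.45
tcp_pos: [0.5931, 0.197, 0.2402]
tcp_rot: [[-0.881, 0.473, 0.003], [0.473, 0.881, 0.0], [-0.003, 0.002, -1.0]]
wrist_force: [-0.2, 0.8, 0.1]
opening: 0.0514
grasp_force: 0.0
```

>>> step_arm(
  travel=[
    [0, 0, 0],
    [0, 0, 0],
    [0, 0, 0],
    [0, 0, 0],
    [0, 0, 0],
    [0, 0, 0],
  ],
  turn=[
    [0, 0, 0],
    [0, 0, 0],
    [0, 0, 0],
    [0, 0, 0],
    [0, 0, 0],
    [0, 0, 0],
  ],
  fingers=[0.6, 0.7, 0.8, 0.9, 1, 1],
  force=30,
)

```text
time: 13.95
tcp_pos: [0.5929, 0.1971, 0.2394]
tcp_rot: [[-0.881, 0.473, 0.001], [0.473, 0.881, 0.0], [-0.001, 0.001, -1.0]]
wrist_force: [-0.9, -0.4, 5.5]
opening: 0.0253
grasp_force: 30.4
```

>>> step_arm(
  travel=[
    [0, 0, -0.2],
    [0, 0, -0.5],
    [0, 0, -0.9],
    [0, 0, -1],
    [0, 0, -1],
    [0, 0, -0.7],
    [0, 0, -0.2],
    [0, 0, 0],
    [0, 0, 0],
  ],
  turn=[
    [0, 0, 0],
    [0, 0, 0],
    [0, 0, 0],
    [0, 0, 0],
    [0, 0, 0],
    [0, 0, 0],
    [0, 0, 0],
    [0, 0, 0],
    [0, 0, 0],
  ],
  fingers=[1, 1, 1, 1, 1, 1, 1, 1, 1],
)

```text
time: 14.7
tcp_pos: [0.5921, 0.1969, 0.3726]
tcp_rot: [[-0.881, 0.473, -0.002], [0.473, 0.881, -0.0], [0.001, -0.001, -1.0]]
wrist_force: [0.7, 0.2, -0.6]
opening: 0.0251
grasp_force: 29.7
```

Run:
```python
from h import *
np.set_printoptions(precision=4,suppress=True)
c=camera('wrist');s=get_state();P=pose(c,s);save(c,'w5');print(s['tcp_pos'],s['opening'],s['grasp_force'],s['joints'])
R=np.array(s['tcp_rot']);p=np.array(s['tcp_pos'])
# predicted corners of block in hand: long axis = -tool x, top at tool z .160
for x in(-.024,.024): print([pix(c,p+R@[x,y,.1604],P).round() for y in(-.013,.013)],[pix(c,p+R@[x,y,.1774],P).round() for y in(-.013,.013)])
cv2.imwrite('pics/w5c.png',cv2.resize(c['img'][120:370,200:440],None,fx=2.4,fy=2.4)[:,:,::-1])
plan([.389,.274,.15],.235)
```

```text
[0.5919 0.1969 0.3717] 0.025533449840924666 29.71501886844635 [ 0.1422  0.5635  1.4679  0.      1.1139 -0.9356]
[array([293., 317.]), array([348., 317.])] [array([296., 297.]), array([345., 297.])]
[array([291., 223.]), array([351., 223.])] [array([294., 210.]), array([347., 210.])]
turn z units -6.07 travel units [5.97 4.07 2.26]
turn z units 20.11 travel units [-5.97 -4.07  2.26]
```

View pics/w5c.png

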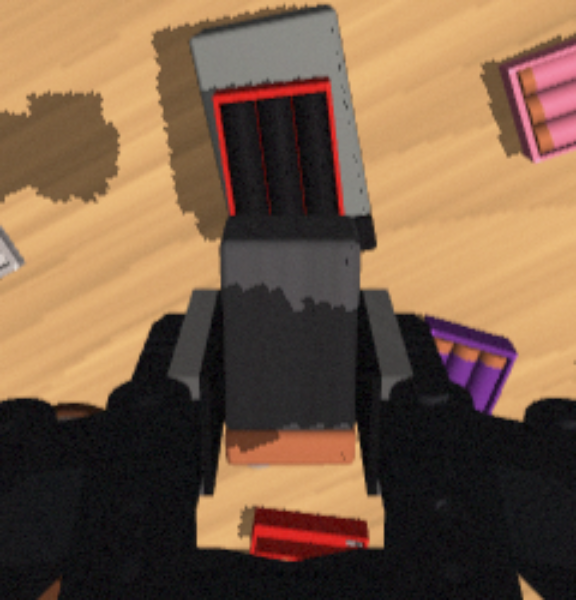

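The block is level in the gripper, with its top from about (221..234,242) to y=465 in the crop. The holder below is clear. Carrying the block to the small tray.

>>> step_arm(
  travel=[
    [0, 0, 0],
    [0, 0, 0],
    [0, 0, 0],
    [0, 0, 0],
    [0, 0, 0],
    [0, 0, 0],
    [0, 0, 0],
    [1, 0.68, 0],
    [1, 0.68, 0],
    [1, 0.68, 0],
    [1, 0.68, 0],
  ],
  turn=[
    [0, 0, -0.7],
    [0, 0, -0.9],
    [0, 0, -0.9],
    [0, 0, -0.9],
    [0, 0, -0.9],
    [0, 0, -0.9],
    [0, 0, -0.87],
    [0, 0, 0],
    [0, 0, 0],
    [0, 0, 0],
    [0, 0, 0],
  ],
  fingers=[1, 1, 1, 1, 1, 1, 1, 1, 1, 1, 1],
)

```text
time: 15.67
tcp_pos: [0.4549, 0.2483, 0.3712]
tcp_rot: [[-0.973, -0.232, -0.005], [-0.232, 0.973, -0.001], [0.005, -0.0, -1.0]]
wrist_force: [-0.6, 0.3, -0.3]
opening: 0.0251
grasp_force: 29.7
```

>>> step_arm(
  travel=[
    [1, 0.68, 0],
    [0.97, 0.67, 0],
    [0, 0, 1],
    [0, 0, 1],
    [0, 0, 0],
    [0, 0, 0],
    [0, 0, 0],
  ],
  turn=[
    [0, 0, 0],
    [0, 0, 0],
    [0, 0, 0],
    [0, 0, 0],
    [0, 0, 0],
    [0, 0, 0],
    [0, 0, 0],
  ],
  fingers=[1, 1, 1, 1, 1, 1, 1],
)

```text
time: 16.25
tcp_pos: [0.3904, 0.2739, 0.3134]
tcp_rot: [[-0.973, -0.233, -0.001], [-0.233, 0.973, -0.0], [0.001, -0.0, -1.0]]
wrist_force: [0.3, 0.2, 0.5]
opening: 0.0249
grasp_force: 29.8
```

Run:
```python
from h import *
np.set_printoptions(precision=4,suppress=True)
c=camera('wrist');s=get_state();P=pose(c,s);save(c,'w6');print(s['tcp_pos'],s['opening'],s['grasp_force'],s['joints'])
im=c['img'];u,v=pix(c,[.389,.274,.006],P).astype(int);print('tray pix',u,v)
for r in find_in(c,'tray_block')[:2]: print(r['score'],P[0]@np.array(r['point'])+P[1])
hsv=cv2.cvtColor(im,cv2.COLOR_RGB2HSV);m=((hsv[:,:,1]<45)&(hsv[:,:,2]>110)).astype(np.uint8)
k=max(cv2.findContours(m,0,2)[0],key=cv2.contourArea)[:,0]
g=np.array([ray(c,a,b,.006,P)[:2] for a,b in k],np.float32);r=cv2.minAreaRect(g);b=cv2.boxPoints(r);e=[b[1]-b[0],b[2]-b[1]];l=max(e,key=np.linalg.norm);print(r,np.arctan2(l[1],l[0])%np.pi)
plan([.389,.274,.0265],.235)
```

```text
[0.3907 0.274  0.314 ] 0.025073216896336615 29.788653552532196 [ 0.3768  0.4777  1.8858  0.      0.7772 -1.4289]
tray pix 320 187
0.71 [0.382  0.2754 0.0007]
((0.5261961817741394, 0.021215254440903664), (0.0661410465836525, 0.12371955811977386), 89.5570068359375) 3.133861
turn z units -0.0 travel units [0.07 0.01 4.44]
turn z units 26.18 travel units [-0.07 -0.01  4.44]
```

View pics/w6.png

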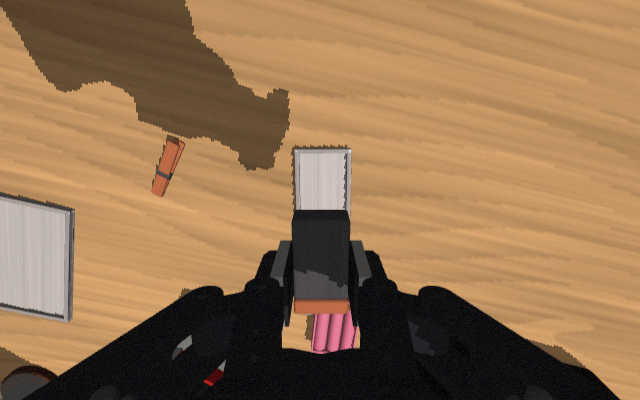

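Run:
```python
from h import *
np.set_printoptions(precision=4,suppress=True)
c=camera('wrist');s=get_state();P=pose(c,s)
a=ray(c,293.5,148.5,.007,P);b=ray(c,351.5,148.5,.007,P);d=(b-a)[:2];print(np.linalg.norm(d),np.arctan2(-d[0],d[1]))
y=.24;m=(a+b)[:2]/2+.036*np.array([np.cos(y),np.sin(y)]);print('centre',m)
plan([*m,.0265],.235)
```

```text
0.050278722173291636 0.23460374911402934
centre [0.3901 0.2763]
turn z units -0.0 travel units [0.01 0.08 4.44]
turn z units 26.18 travel units [-0.01 -0.08  4.44]
```

The clip at (168,165) and the pink holders are clear. The tray is centred under the block, with its near edge at (293..351,149). Lowering.

>>> step_arm(
  travel=[
    [0, 0.05, 0.5],
    [0, 0, 1],
    [0, 0, 1],
    [0, 0, 1],
    [0, 0, 0.6],
    [0, 0, 0.22],
    [0, 0, 0],
    [0, 0, 0],
    [0, 0, 0],
  ],
  turn=[
    [0, 0, 0],
    [0, 0, 0],
    [0, 0, 0],
    [0, 0, 0],
    [0, 0, 0],
    [0, 0, 0],
    [0, 0, 0],
    [0, 0, 0],
    [0, 0, 0],
  ],
  fingers=[1, 1, 1, 1, 1, 1, 1, 1, 1],
)

```text
time: 17.15
tcp_pos: [0.3903, 0.2756, 0.1853]
tcp_rot: [[-0.972, -0.233, 0.003], [-0.233, 0.972, 0.001], [-0.003, 0.0, -1.0]]
wrist_force: [0.3, -0.1, -0.1]
opening: 0.0254
grasp_force: 29.8
```

>>> step_arm(
  travel=[
    [0, 0, 0.04],
    [0, 0, 0.03],
    [0, 0, 0],
    [0, 0, 0],
  ],
  turn=[
    [0, 0, 0],
    [0, 0, 0],
    [0, 0, 0],
    [0, 0, 0],
  ],
  fingers=[1, 1, 1, 1],
)

```text
time: 17.48
tcp_pos: [0.3897, 0.2755, 0.1823]
tcp_rot: [[-0.972, -0.233, 0.001], [-0.233, 0.972, 0.0], [-0.001, 0.0, -1.0]]
wrist_force: [0.5, -0.2, -0.0]
opening: 0.0255
grasp_force: 29.8
```

>>> step_arm(
  travel=[
    [0, 0, 0.03],
    [0, 0, 0.03],
    [0, 0, 0],
    [0, 0, 0],
  ],
  turn=[
    [0, 0, 0],
    [0, 0, 0],
    [0, 0, 0],
    [0, 0, 0],
  ],
  fingers=[1, 1, 1, 1],
)

```text
time: 17.82
tcp_pos: [0.3896, 0.2754, 0.1804]
tcp_rot: [[-0.972, -0.233, 0.0], [-0.233, 0.972, 0.0], [-0.0, 0.0, -1.0]]
wrist_force: [-0.7, -0.5, 5.5]
opening: 0.0254
grasp_force: 30.4
```

>>> step_arm(
  travel=[
    [0, 0, 0],
    [0, 0, 0],
    [0, 0, 0],
    [0, 0, 0],
    [0, 0, 0],
    [0, 0, 0],
    [0, 0, -0.2],
    [0, 0, -0.6],
    [0, 0, -1],
    [0, 0, -1],
    [0, 0, -1],
    [0, 0, -1],
  ],
  turn=[
    [0, 0, 0],
    [0, 0, 0],
    [0, 0, 0],
    [0, 0, 0],
    [0, 0, 0],
    [0, 0, 0],
    [0, 0, 0],
    [0, 0, 0],
    [0, 0, 0],
    [0, 0, 0],
    [0, 0, 0],
    [0, 0, 0],
  ],
  fingers=[0.7, 0.68, 0.65, 0.62, 0.59, 0.55, 0.5, 0.3, 0, 0, 0, 0],
)

```text
time: 18.82
tcp_pos: [0.3891, 0.2752, 0.3256]
tcp_rot: [[-0.972, -0.233, -0.001], [-0.233, 0.972, -0.0], [0.001, -0.0, -1.0]]
wrist_force: [1.1, -0.8, -0.5]
opening: 0.0854
grasp_force: 0.0
```

>>> step_arm(
  travel=[
    [0, 0, -1],
    [0, 0, -1],
    [0, 0, -0.5],
    [0, 0, 0],
    [0, 0, 0],
    [0, 0, 0],
  ],
  turn=[
    [0, 0, 0],
    [0, 0, 0],
    [0, 0, 0],
    [0, 0, 0],
    [0, 0, 0],
    [0, 0, 0],
  ],
  fingers=[0, 0, 0, 0, 0, 0],
)

```text
time: 19.32
tcp_pos: [0.3889, 0.2751, 0.3983]
tcp_rot: [[-0.972, -0.233, -0.002], [-0.233, 0.972, -0.001], [0.002, -0.0, -1.0]]
wrist_force: [-0.6, -1.3, -0.4]
opening: 0.0855
grasp_force: 0.0
```

Run:
```python
from h import *
np.set_printoptions(precision=4,suppress=True)
c=camera('wrist');s=get_state();P=pose(c,s);print(s['tcp_pos'],s['time'],s['opening'])
u,v=pix(c,[.389,.275,.02],P).astype(int)
cv2.imwrite('pics/w7.png',cv2.resize(c['img'][v-50:v+50,u-50:u+50],None,fx=5,fy=5,interpolation=cv2.INTER_CUBIC)[:,:,::-1])
print('pred top px',[(pix(c,np.array([.3895,.275,.02])+x*np.array([.972,.234,0])+y*np.array([-.234,.972,0]),P)-[u-50,v-50])*5 for x in(-.024,.024) for y in(-.013,.013)])
plan([.574,.199,.25],-.365)
```

```text
[0.389  0.2751 0.3978] 19.3667 0.08526511684423332
pred top px [array([190.8419, 147.0324]), array([309.735 , 146.9118]), array([193.3696, 358.3638]), array([307.8103, 358.2562])]
turn z units 5.0 travel units [-6.67 -0.17 -0.24]
turn z units -21.18 travel units [ 6.67  0.17 -0.24]
```

View pics/w7.png

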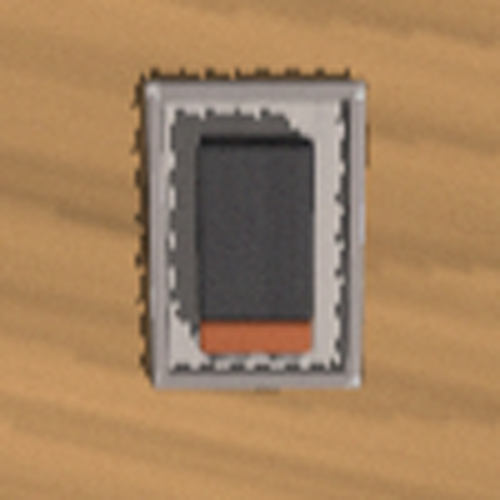

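The block lies flat in the small tray, centred within about 2-3 mm, well inside tolerance. Now the holder.

>>> step_arm(
  travel=[
    [0, 0, -0.2],
    [0, 0, 0],
    [0, 0, 0],
    [0, 0, 0],
    [0, 0, 0],
    [0, 0, 0],
    [-0.95, -0.02, 0],
    [-0.95, -0.02, 0],
    [-0.95, -0.02, 0],
    [-0.95, -0.02, 0],
    [-0.95, -0.02, 0],
    [-0.95, -0.02, 0],
  ],
  turn=[
    [0, 0, 0.7],
    [0, 0, 0.9],
    [0, 0, 0.9],
    [0, 0, 0.9],
    [0, 0, 0.9],
    [0, 0, 0.7],
    [0, 0, 0],
    [0, 0, 0],
    [0, 0, 0],
    [0, 0, 0],
    [0, 0, 0],
    [0, 0, 0],
  ],
  fingers=[0, 0, 0, 0, 0, 0, 0, 0, 0, 0, 0, 0],
)

```text
time: 20.37
tcp_pos: [0.549, 0.2103, 0.4028]
tcp_rot: [[-0.934, 0.357, -0.004], [0.357, 0.934, -0.001], [0.004, -0.002, -1.0]]
wrist_force: [-0.7, 1.2, -0.2]
opening: 0.0855
grasp_force: 0.0
```

>>> step_arm(
  travel=[
    [-0.95, -0.05, 0],
    [0, 0, 0],
    [0, 0, 0],
    [0, 0, 0],
  ],
  turn=[
    [0, 0, 0],
    [0, 0, 0],
    [0, 0, 0],
    [0, 0, 0],
  ],
  fingers=[0, 0, 0, 0],
)

```text
time: 20.7
tcp_pos: [0.5734, 0.1995, 0.4031]
tcp_rot: [[-0.934, 0.357, -0.005], [0.357, 0.934, -0.0], [0.004, -0.002, -1.0]]
wrist_force: [-0.1, -0.2, 0.1]
opening: 0.0855
grasp_force: 0.0
```

```bash
cat > meas.py <<'E'
from h import *
np.set_printoptions(precision=4,suppress=True)
def fit(c,P,mask,z,n):
    k=max(cv2.findContours(mask.astype(np.uint8),0,2)[0],key=cv2.contourArea)[:,0]
    g=np.array([ray(c,a,b,z,P)[:2] for a,b in k],np.float32);r=cv2.minAreaRect(g);b=cv2.boxPoints(r);e=[b[1]-b[0],b[2]-b[1]];l=max(e,key=np.linalg.norm)
    y=(np.arctan2(l[1],l[0])+np.pi/2)%np.pi-np.pi/2;print(n,np.array(r[0]),np.array(r[1]),'yaw',y,len(k));return np.array(r[0]),y
E
python3 - <<'E'
from meas import *
c=camera('wrist');s=get_state();P=pose(c,s);save(c,'w8');print(s['tcp_pos'])
im=c['img'].astype(int);u,v=pix(c,[.59,.195,.06],P).astype(int);w=np.zeros((400,640),bool);w[v-60:v+60,u-50:u+50]=1
h,y=fit(c,P,w&(im[:,:,0]>110)&(im[:,:,1]<40)&(im[:,:,2]<50),.062,'holder')
plan([*h,.07],y)
cv2.imwrite('pics/w8c.png',cv2.resize(c['img'][v-58:v+58,u-50:u+50],None,fx=5,fy=5,interpolation=cv2.INTER_CUBIC)[:,:,::-1]);print(u-50,v-58)
E
```

```text
[0.573  0.1998 0.4035]
holder [0.6045 0.1886] [0.0434 0.0371] yaw 1.1795925 46
turn z units -12.87 travel units [-0.07 -1.13  5.96]
turn z units 13.31 travel units [0.07 1.13 5.96]
272 140
```

View pics/w8c.png

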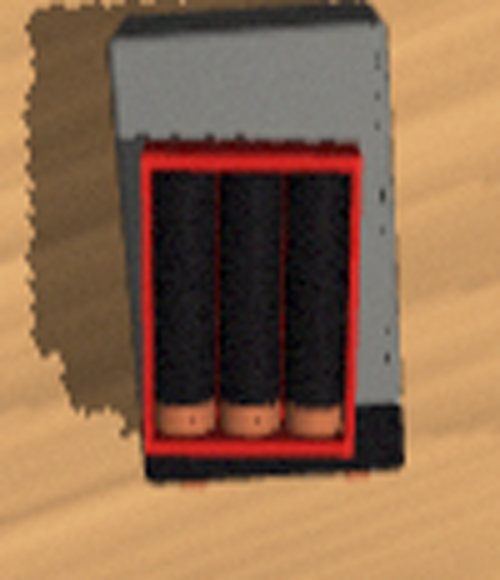

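The holder's rim corners in the crop are (143,152), (362,155), (354,457) and (147,455). The battery below has not moved.

Run:
```python
from meas import *
c=camera('wrist');s=get_state();P=pose(c,s)
f=lambda x,y,z:ray(c,272+x/5,140+y/5,z,P)[:2]
def rep(K,z):
    q=np.array([f(*k,z) for k in K]);L=(q[3]-q[0],q[2]-q[1]);print(q.mean(0),[np.arctan2(l[1],l[0]).round(3) for l in L],[np.linalg.norm(l).round(4) for l in L],np.linalg.norm(q[1]-q[0]).round(4));return q.mean(0)
h=rep([(143,152),(362,155),(354,457),(147,455)],.062)
rep([(112,40),(385,20),(403,470),(147,480)],.046)
plan([*h,.064],-.365)
```

```text
[0.5929 0.1939] [np.float64(-0.368), np.float64(-0.369)] [np.float64(0.0647), np.float64(0.0646)] 0.0436
[0.5884 0.1981] [np.float64(-0.307), np.float64(-0.298)] [np.float64(0.0975), np.float64(0.0992)] 0.056
turn z units 0.01 travel units [-0.71  0.06  6.17]
turn z units -26.17 travel units [ 0.71 -0.06  6.17]
```

>>> step_arm(
  travel=[
    [-0.7, 0.06, 0.5],
    [0, 0, 1],
    [0, 0, 1],
    [0, 0, 1],
    [0, 0, 1],
    [0, 0, 1],
    [0, 0, 0.5],
    [0, 0, 0.2],
    [0, 0, 0],
    [0, 0, 0],
    [0, 0, 0],
  ],
  turn=[
    [0, 0, 0],
    [0, 0, 0],
    [0, 0, 0],
    [0, 0, 0],
    [0, 0, 0],
    [0, 0, 0],
    [0, 0, 0],
    [0, 0, 0],
    [0, 0, 0],
    [0, 0, 0],
    [0, 0, 0],
  ],
  fingers=[0, 0, 0, 0, 0, 0, 0, 0, 0, 0, 0],
)

```text
time: 21.72
tcp_pos: [0.5949, 0.1941, 0.2207]
tcp_rot: [[-0.934, 0.356, 0.003], [0.356, 0.934, 0.0], [-0.003, 0.002, -1.0]]
wrist_force: [-0.4, -0.5, 0.7]
opening: 0.0853
grasp_force: 0.0
```

>>> step_arm(
  travel=[
    [0, 0, 0],
    [0, 0, 0],
    [0, 0, 0],
    [0, 0, 0],
    [0, 0, 0],
    [0, 0, 0],
    [0, 0, 0],
  ],
  turn=[
    [0, 0, 0],
    [0, 0, 0],
    [0, 0, 0],
    [0, 0, 0],
    [0, 0, 0],
    [0, 0, 0],
    [0, 0, 0],
  ],
  fingers=[0.2, 0.35, 0.5, 0.6, 0.8, 1, 1],
  force=35,
)

```text
time: 22.3
tcp_pos: [0.5948, 0.1937, 0.22]
tcp_rot: [[-0.934, 0.357, 0.001], [0.357, 0.934, 0.0], [-0.001, 0.001, -1.0]]
wrist_force: [-1.3, -0.4, 6.3]
opening: 0.0431
grasp_force: 37.4
```

>>> step_arm(
  travel=[
    [0, 0, -0.2],
    [0, 0, -0.5],
    [0, 0, -0.9],
    [0, 0, -1],
    [0, 0, -1],
    [0, 0, -1],
    [0, 0, -0.8],
    [0, 0, -0.3],
    [0, 0, 0],
    [0, 0, 0],
  ],
  turn=[
    [0, 0, 0],
    [0, 0, 0],
    [0, 0, 0],
    [0, 0, 0],
    [0, 0, 0],
    [0, 0, 0],
    [0, 0, 0],
    [0, 0, 0],
    [0, 0, 0],
    [0, 0, 0],
  ],
  fingers=[1, 1, 1, 1, 1, 1, 1, 1, 1, 1],
)

```text
time: 23.13
tcp_pos: [0.594, 0.1936, 0.3893]
tcp_rot: [[-0.934, 0.357, -0.001], [0.357, 0.934, -0.0], [0.001, -0.001, -1.0]]
wrist_force: [-0.1, 0.7, -1.5]
opening: 0.0434
grasp_force: 36.7
```

Run:
```python
from meas import *
c=camera('wrist');s=get_state();P=pose(c,s);save(c,'w9');print(s['tcp_pos'],s['opening'],s['grasp_force'],s['joints'])
im=c['img'].astype(int);R=np.array(s['tcp_rot']);p=np.array(s['tcp_pos'])
m=(im[:,:,0]>90)&(im[:,:,1]<45)&(im[:,:,2]<55);m[:,:250]=0;m[:,390:]=0;m[:180]=0
k=np.argwhere(m);print('red px v,u range',k.min(0),k.max(0))
print('pred rim corners',[pix(c,p+R@[x,y,.158],P).round() for x in(-.032,.032) for y in(-.022,.022)])
plan([.623,-.238,.12],.074)
```

```text
[0.5937 0.1936 0.3882] 0.042673774636105256 36.72039270401001 [ 0.1364  0.5454  1.45    0.      1.1497 -1.0697]
red px v,u range [192 269] [345 371]
pred rim corners [array([274., 335.]), array([367., 335.]), array([268., 207.]), array([373., 207.])]
turn z units -3.66 travel units [  0.08 -14.42   3.79]
turn z units 22.52 travel units [-0.08 14.42  3.79]
```

>>> step_arm(
  travel=[
    [0, 0, 0],
    [0, 0, 0],
    [0, 0, 0],
    [0, 0, 0],
    [0, -0.7, 0],
    [0, -1, 0],
    [0, -1, 0],
    [0, -1, 0],
    [0, -1, 0],
    [0, -1, 0],
    [0, -1, 0],
    [0, -1, 0],
  ],
  turn=[
    [0, 0, -0.9],
    [0, 0, -0.95],
    [0, 0, -0.95],
    [0, 0, -0.86],
    [0, 0, 0],
    [0, 0, 0],
    [0, 0, 0],
    [0, 0, 0],
    [0, 0, 0],
    [0, 0, 0],
    [0, 0, 0],
    [0, 0, 0],
  ],
  fingers=[1, 1, 1, 1, 1, 1, 1, 1, 1, 1, 1, 1],
)

```text
time: 24.18
tcp_pos: [0.611, -0.038, 0.3871]
tcp_rot: [[-0.997, -0.074, -0.005], [-0.074, 0.997, 0.001], [0.005, 0.002, -1.0]]
wrist_force: [0.1, -0.0, -0.8]
opening: 0.0436
grasp_force: 36.7
```

>>> step_arm(
  travel=[
    [0, -1, 0],
    [0, -1, 0],
    [0, -1, 0],
    [0, -1, 0],
    [0, -1, 0],
    [0.08, -1, 0],
    [0, -0.7, 0],
    [0, 0, 0.8],
    [0, 0, 0.8],
    [0, 0, 0],
    [0, 0, 0],
  ],
  turn=[
    [0, 0, 0],
    [0, 0, 0],
    [0, 0, 0],
    [0, 0, 0],
    [0, 0, 0],
    [0, 0, 0],
    [0, 0, 0],
    [0, 0, 0],
    [0, 0, 0],
    [0, 0, 0],
    [0, 0, 0],
  ],
  fingers=[1, 1, 1, 1, 1, 1, 1, 1, 1, 1, 1],
)

```text
time: 25.1
tcp_pos: [0.6232, -0.2369, 0.3382]
tcp_rot: [[-0.997, -0.074, -0.007], [-0.074, 0.997, 0.004], [0.007, 0.005, -1.0]]
wrist_force: [0.1, -0.4, -0.8]
opening: 0.0434
grasp_force: 36.7
```

Run:
```python
from meas import *
c=camera('wrist');s=get_state();P=pose(c,s);save(c,'w10');print(s['tcp_pos'],s['opening'],s['grasp_force'])
y=.074
print('pred near tray corners',[pix(c,np.array([.623,-.238,.007])+x*np.array([np.cos(y),np.sin(y),0])+z*np.array([-np.sin(y),np.cos(y),0]),P).round() for x in(-.044,.044) for z in(-.034,.034)])
plan([.623,-.238,.025],.074)
```

```text
[ 0.624  -0.237   0.3403] 0.043275588653615804 36.69550895690918
pred near tray corners [array([282., 137.]), array([355., 137.]), array([285., 225.]), array([352., 225.])]
turn z units 0.01 travel units [ 0.02 -0.04  5.35]
turn z units -26.17 travel units [-0.02  0.04  5.35]
```

View pics/w10.png

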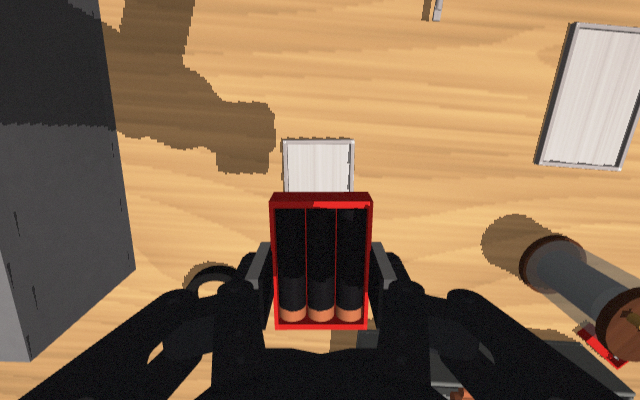

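The tray's near corners at (282,138) and (355,138) match the prediction, and the holder is level and lies along the tray. Lowering.

>>> step_arm(
  travel=[
    [-0.04, -0.03, 0.6],
    [0, 0, 1],
    [0, 0, 1],
    [0, 0, 1],
    [0, 0, 0.9],
    [0, 0, 0.5],
    [0, 0, 0.25],
    [0, 0, 0],
    [0, 0, 0],
    [0, 0, 0],
  ],
  turn=[
    [0, 0, 0],
    [0, 0, 0],
    [0, 0, 0],
    [0, 0, 0],
    [0, 0, 0],
    [0, 0, 0],
    [0, 0, 0],
    [0, 0, 0],
    [0, 0, 0],
    [0, 0, 0],
  ],
  fingers=[1, 1, 1, 1, 1, 1, 1, 1, 1, 1],
)

```text
time: 25.98
tcp_pos: [0.6265, -0.2385, 0.1866]
tcp_rot: [[-0.997, -0.075, 0.003], [-0.075, 0.997, -0.002], [-0.003, -0.002, -1.0]]
wrist_force: [0.2, -0.3, -0.8]
opening: 0.0427
grasp_force: 36.7
```

>>> step_arm(
  travel=[
    [0, 0, 0.03],
    [0, 0, 0.03],
    [0, 0, 0],
    [0, 0, 0],
  ],
  turn=[
    [0, 0, 0],
    [0, 0, 0],
    [0, 0, 0],
    [0, 0, 0],
  ],
  fingers=[1, 1, 1, 1],
)

```text
time: 26.32
tcp_pos: [0.6256, -0.2382, 0.1833]
tcp_rot: [[-0.997, -0.075, 0.001], [-0.075, 0.997, -0.0], [-0.001, -0.0, -1.0]]
wrist_force: [-0.6, -0.3, -1.0]
opening: 0.0429
grasp_force: 36.7
```

>>> step_arm(
  travel=[
    [0, 0, 0.06],
    [0, 0, 0.06],
    [0, 0, 0.03],
    [0, 0, 0],
    [0, 0, 0],
  ],
  turn=[
    [0, 0, 0],
    [0, 0, 0],
    [0, 0, 0],
    [0, 0, 0],
    [0, 0, 0],
  ],
  fingers=[1, 1, 1, 1, 1],
)

```text
time: 26.73
tcp_pos: [0.6254, -0.2381, 0.1779]
tcp_rot: [[-0.997, -0.075, -0.0], [-0.075, 0.997, 0.0], [0.0, 0.0, -1.0]]
wrist_force: [0.9, 1.4, -0.7]
opening: 0.0434
grasp_force: 36.7
```

>>> step_arm(
  travel=[
    [0, 0, 0.03],
    [0, 0, 0.02],
    [0, 0, 0],
    [0, 0, 0],
  ],
  turn=[
    [0, 0, 0],
    [0, 0, 0],
    [0, 0, 0],
    [0, 0, 0],
  ],
  fingers=[1, 1, 1, 1],
)

```text
time: 27.07
tcp_pos: [0.6255, -0.2381, 0.1771]
tcp_rot: [[-0.997, -0.075, 0.0], [-0.075, 0.997, -0.0], [-0.0, -0.0, -1.0]]
wrist_force: [-0.9, 0.2, 1.7]
opening: 0.0431
grasp_force: 37.0
```

>>> step_arm(
  travel=[
    [0, 0, 0],
    [0, 0, 0],
    [0, 0, 0],
    [0, 0, 0],
    [0, 0, 0],
    [0, 0, -0.2],
    [0, 0, -0.6],
    [0, 0, -1],
    [0, 0, -1],
    [0, 0, -1],
    [0, 0, -1],
    [0, 0, -1],
  ],
  turn=[
    [0, 0, 0],
    [0, 0, 0],
    [0, 0, 0],
    [0, 0, 0],
    [0, 0, 0],
    [0, 0, 0],
    [0, 0, 0],
    [0, 0, 0],
    [0, 0, 0],
    [0, 0, 0],
    [0, 0, 0],
    [0, 0, 0],
  ],
  fingers=[0.5, 0.47, 0.44, 0.41, 0.38, 0.35, 0.2, 0, 0, 0, 0, 0],
)

```text
time: 28.07
tcp_pos: [0.6252, -0.2387, 0.3526]
tcp_rot: [[-0.997, -0.074, 0.0], [-0.074, 0.997, -0.002], [-0.0, -0.002, -1.0]]
wrist_force: [-0.1, 0.2, -0.5]
opening: 0.085
grasp_force: 0.0
```

>>> step_arm(
  travel=[
    [0, 0, -1],
    [0, 0, -0.7],
    [0, 0, 0],
    [0, 0, 0],
    [0, 0, 0],
  ],
  turn=[
    [0, 0, 0],
    [0, 0, 0],
    [0, 0, 0],
    [0, 0, 0],
    [0, 0, 0],
  ],
  fingers=[0, 0, 0, 0, 0],
)

```text
time: 28.48
tcp_pos: [0.6249, -0.2382, 0.4008]
tcp_rot: [[-0.997, -0.074, -0.002], [-0.074, 0.997, 0.0], [0.002, 0.0, -1.0]]
wrist_force: [-0.2, -0.3, -0.3]
opening: 0.0855
grasp_force: 0.0
```

Run:
```python
from meas import *
c=camera('wrist');s=get_state();P=pose(c,s);print(s['tcp_pos'],s['time'],s['opening'])
im=c['img'].astype(int)
u,v=pix(c,[.624,-.238,.01],P).astype(int);w=np.zeros((400,640),bool);w[v-70:v+70,u-60:u+60]=1
hsv=cv2.cvtColor(c['img'],cv2.COLOR_RGB2HSV)
red=w&(im[:,:,0]>90)&(im[:,:,1]<60)&(im[:,:,2]<60)
fit(c,P,cv2.morphologyEx(red.astype(np.uint8),3,np.ones((9,9))),.017,'holder')
fit(c,P,cv2.morphologyEx((w&((hsv[:,:,1]<60)&(hsv[:,:,2]>90)|red)).astype(np.uint8),3,np.ones((9,9))),.006,'tray')
plan([.572,.203,.25],-.3)
cv2.imwrite('pics/w11.png',cv2.resize(c['img'][v-60:v+60,u-60:u+60],None,fx=4,fy=4,interpolation=cv2.INTER_CUBIC)[:,:,::-1])
```

```text
[ 0.6249 -0.2381  0.4   ] 28.5333 0.08570069610246925
holder [ 0.6215 -0.2378] [0.064  0.0434] yaw 0.07289672 14
tray [ 0.6219 -0.2364] [0.087  0.0676] yaw 0.07415974 13
turn z units 3.12 travel units [ 6.03 13.53 -0.13]
turn z units -23.06 travel units [ -6.03 -13.53  -0.13]
```

View pics/w11.png

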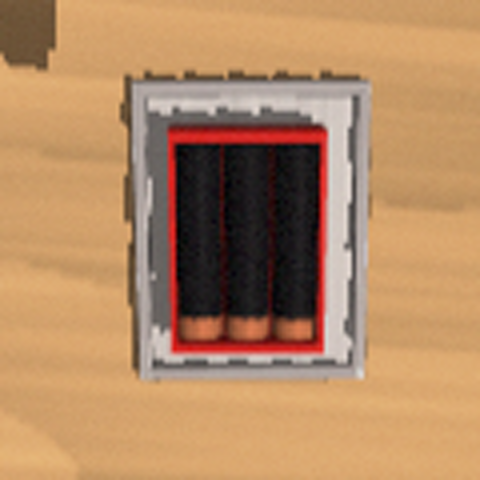

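The holder lies flat in its tray, within about 2 mm of centre and aligned. That uses up my picture views (I have viewed 15, one over the limit of 14), so I work numerically from here. Now the alarm battery.

>>> step_arm(
  travel=[
    [0, 0, -0.1],
    [0, 0, 0],
    [0, 0, 0],
    [0, 0, 0],
    [0.43, 0.9, 0],
    [0.43, 0.97, 0],
    [0.43, 0.97, 0],
    [0.43, 0.97, 0],
    [0.43, 0.97, 0],
    [0.43, 0.97, 0],
    [0.43, 0.97, 0],
    [0.43, 0.97, 0],
  ],
  turn=[
    [0, 0, 0.75],
    [0, 0, 0.8],
    [0, 0, 0.8],
    [0, 0, 0.77],
    [0, 0, 0],
    [0, 0, 0],
    [0, 0, 0],
    [0, 0, 0],
    [0, 0, 0],
    [0, 0, 0],
    [0, 0, 0],
    [0, 0, 0],
  ],
  fingers=[0, 0, 0, 0, 0, 0, 0, 0, 0, 0, 0, 0],
)

```text
time: 29.53
tcp_pos: [0.5942, 0.0141, 0.4026]
tcp_rot: [[-0.955, 0.296, -0.004], [0.296, 0.955, 0.0], [0.004, -0.001, -1.0]]
wrist_force: [0.3, -0.2, 0.0]
opening: 0.0852
grasp_force: 0.0
```

>>> step_arm(
  travel=[
    [0.43, 0.97, 0],
    [0.43, 0.97, 0],
    [0.43, 0.97, 0],
    [0.43, 0.97, 0],
    [0.43, 0.97, 0],
    [0.43, 0.97, 0],
    [0, 0, 0],
    [0, 0, 0],
    [0, 0, 0],
  ],
  turn=[
    [0, 0, 0],
    [0, 0, 0],
    [0, 0, 0],
    [0, 0, 0],
    [0, 0, 0],
    [0, 0, 0],
    [0, 0, 0],
    [0, 0, 0],
    [0, 0, 0],
  ],
  fingers=[0, 0, 0, 0, 0, 0, 0, 0, 0],
)

```text
time: 30.28
tcp_pos: [0.5725, 0.2022, 0.4032]
tcp_rot: [[-0.956, 0.295, -0.003], [0.295, 0.956, -0.001], [0.002, -0.002, -1.0]]
wrist_force: [0.1, 0.5, 0.0]
opening: 0.0859
grasp_force: 0.0
```

Run:
```python
from meas import *
c=camera('wrist');s=get_state();P=pose(c,s);save(c,'w12');print(s['tcp_pos'],s['time'],s['joints'])
u,v=pix(c,[.587,.198,.046],P).astype(int);w=np.zeros((400,640),bool);w[v-62:v+62,u-55:u+55]=1;print(u,v)
hsv=cv2.cvtColor(c['img'],cv2.COLOR_RGB2HSV)
m=w&(hsv[:,:,1]<55)&(hsv[:,:,2]>95)
a,y=fit(c,P,cv2.morphologyEx(m.astype(np.uint8),2,np.ones((3,3))),.046,'grey top')
m2=w&(hsv[:,:,1]<90)
b,y2=fit(c,P,cv2.morphologyEx(m2.astype(np.uint8),2,np.ones((3,3))),.046,'grey+black')
for r in find_in(c,'alarm_mid')[:2]: print(r['score'],P[0]@np.array(r['point'])+P[1])
plan([.588,.198,.04],-.3)
print(pix(c,[.588,.198,.046],P)); 
for q in range(v-60,v+62,10): print(q,''.join('G' if m[q,x] else 'b' if m2[q,x] else '.' for x in range(u-50,u+50,2)))
```

```text
[0.5727 0.2016 0.4035] 30.3333 [ 0.1548  0.5049  1.4797 -0.0007  1.1592 -1.1153]
321 191
grey top [0.5806 0.1992] [0.0561 0.0817] yaw -0.30055094 36
grey+black [0.5854 0.1972] [0.0575 0.1022] yaw -0.30126035 53
0.73 [0.4024 0.1338 0.008 ]
0.55 [0.5838 0.1947 0.0451]
turn z units -0.01 travel units [-0.52  0.05  6.97]
turn z units 26.17 travel units [ 0.52 -0.05  6.97]
[321.971  192.5644]
131 ..................................................
141 ..................................................
151 ...........bGGGGGGGGGGGGGGGGGGGGGGGGGGG...........
161 ...........bGGGGGGGGGGGGGGGGGGGGGGGGGGG...........
171 ............GGGGGGGGGGGGGGGGGGGGGGGGGGG...........
181 ............GGGGGGGGGGGGGGGGGGGGGGGGGGG...........
191 ............GGGGGGGGGGGGGGGGGGGGGGGGGGG...........
201 ............GGGGGGGGGGGGGGGGGGGGGGGGGbG...........
211 ............bGGGGGGGGGGGGGGGGGGGGGGGGGb...........
221 ............bGGGGGGGGGGGGGGGGGGGGGGGGG............
231 .............bbbbbbbbbbbbbbbbbbbbbbbbb............
241 ..................................................
251 ..................................................
```

>>> step_arm(
  travel=[
    [-0.5, 0.04, 0.5],
    [0, 0, 1],
    [0, 0, 1],
    [0, 0, 1],
    [0, 0, 1],
    [0, 0, 1],
    [0, 0, 1],
    [0, 0, 0.6],
    [0, 0, 0.25],
    [0, 0, 0],
    [0, 0, 0],
    [0, 0, 0],
  ],
  turn=[
    [0, 0, 0],
    [0, 0, 0],
    [0, 0, 0],
    [0, 0, 0],
    [0, 0, 0],
    [0, 0, 0],
    [0, 0, 0],
    [0, 0, 0],
    [0, 0, 0],
    [0, 0, 0],
    [0, 0, 0],
    [0, 0, 0],
  ],
  fingers=[0, 0, 0, 0, 0, 0, 0, 0, 0, 0, 0, 0],
)

```text
time: 31.38
tcp_pos: [0.5883, 0.1988, 0.1857]
tcp_rot: [[-0.955, 0.296, 0.003], [0.296, 0.955, 0.0], [-0.003, 0.001, -1.0]]
wrist_force: [-0.2, -0.8, 1.3]
opening: 0.0849
grasp_force: 0.0
```

>>> step_arm(
  travel=[
    [0, 0, 0],
    [0, 0, 0],
    [0, 0, 0],
    [0, 0, 0],
    [0, 0, 0],
    [0, 0, 0],
  ],
  turn=[
    [0, 0, 0],
    [0, 0, 0],
    [0, 0, 0],
    [0, 0, 0],
    [0, 0, 0],
    [0, 0, 0],
  ],
  fingers=[0.15, 0.25, 0.35, 0.6, 1, 1],
  force=80,
)

```text
time: 31.88
tcp_pos: [0.5877, 0.199, 0.186]
tcp_rot: [[-0.956, 0.295, 0.002], [0.295, 0.956, -0.001], [-0.002, -0.0, -1.0]]
wrist_force: [-1.0, -1.9, 6.0]
opening: 0.057
grasp_force: 84.9
```

>>> step_arm(
  travel=[
    [0, 0, -0.2],
    [0, 0, -0.4],
    [0, 0, -0.7],
    [0, 0, -0.9],
    [0, 0, -1],
    [0, 0, -0.9],
    [0, 0, -0.5],
    [0, 0, -0.2],
    [0, 0, 0],
    [0, 0, 0],
  ],
  turn=[
    [0, 0, 0],
    [0, 0, 0],
    [0, 0, 0],
    [0, 0, 0],
    [0, 0, 0],
    [0, 0, 0],
    [0, 0, 0],
    [0, 0, 0],
    [0, 0, 0],
    [0, 0, 0],
  ],
  fingers=[1, 1, 1, 1, 1, 1, 1, 1, 1, 1],
)

```text
time: 32.72
tcp_pos: [0.5866, 0.1992, 0.3277]
tcp_rot: [[-0.955, 0.295, -0.002], [0.295, 0.955, -0.0], [0.001, -0.001, -1.0]]
wrist_force: [0.6, 0.4, -5.5]
opening: 0.0568
grasp_force: 86.5
```

Run:
```python
from meas import *
c=camera('wrist');s=get_state();P=pose(c,s);save(c,'w13');print(s['tcp_pos'],s['opening'],s['grasp_force'],s['wrist_force'],s['torque'])
R=np.array(s['tcp_rot']);p=np.array(s['tcp_pos'])
print('pred top corners',[pix(c,p+R@[x,y,.140],P).round() for x in(.05,-.05) for y in(-.029,.029)],'near bottom',pix(c,p+R@[.05,0,.186],P))
hsv=cv2.cvtColor(c['img'],cv2.COLOR_RGB2HSV);m=(hsv[:,:,1]<55)
print('col320 row transitions',[ (r,tuple(c['img'][r,320])) for r in range(130,360,10)])
plan([.526,.0145,.12],.0); plan([.526,.0145,.0347],.0)
# tray from top camera, clear of arm?
ct=camera('top');Pt=pose(ct);h=cv2.cvtColor(ct['img'],cv2.COLOR_RGB2HSV);w=np.zeros((400,640),bool);w[165:232,300:348]=1
fit(ct,Pt,w&(h[:,:,1]<45)&(h[:,:,2]>120),.006,'tray top')
```

```text
[0.5864 0.1992 0.3269] 0.056734575689515364 86.5002429485321 [-0.8615 -0.4566 -4.5968] [-0.0485  0.0423 -0.0094]
pred top corners [array([237., 174.]), array([404., 173.]), array([254., 398.]), array([387., 398.])] near bottom [320.4017 154.0623]
col320 row transitions [(130, (np.uint8(232), np.uint8(185), np.uint8(122))), (140, (np.uint8(231), np.uint8(183), np.uint8(122))), (150, (np.uint8(225), np.uint8(178), np.uint8(120))), (160, (np.uint8(53), np.uint8(52), np.uint8(51))), (170, (np.uint8(49), np.uint8(51), np.uint8(49))), (180, (np.uint8(132), np.uint8(135), np.uint8(128))), (190, (np.uint8(140), np.uint8(140), np.uint8(132))), (200, (np.uint8(141), np.uint8(139), np.uint8(133))), (210, (np.uint8(142), np.uint8(140), np.uint8(134))), (220, (np.uint8(143), np.uint8(141), np.uint8(136))), (230, (np.uint8(141), np.uint8(139), np.uint8(135))), (240, (np.uint8(141), np.uint8(141), np.uint8(136))), (250, (np.uint8(119), np.uint8(118), np.uint8(113))), (260, (np.uint8(68), np.uint8(71), np.uint8(68))), (270, (np.uint8(69), np.uint8(68), np.uint8(66))), (280, (np.uint8(72), np.uint8(68), np.uint8(69))), (290, (np.uint8(70), np.uint8(68), np.uint8(66))), (300, (np.uint8(73), np.uint8(72), np.uint8(70))), (310, (np.uint8(103), np.uint8(102), np.uint8(98))), (320, (np.uint8(70), np.uint8(67), np.uint8(64))), (330, (np.uint8(137), np.uint8(137), np.uint8(130))), (340, (np.uint8(134), np.uint8(134), np.uint8(129))), (350, (np.uint8(134), np.uint8(134), np.uint8(131)))]
turn z units -2.5 travel units [ 2.01 -6.15  1.75]
turn z units 23.68 travel units [-2.01  6.15  1.75]
turn z units -2.5 travel units [ 2.   -6.15  4.59]
turn z units 23.68 travel units [-2.    6.15  4.59]
tray top [0.5264 0.0124] [0.0795 0.1203] yaw -0.01875496 46
```

>>> step_arm(
  travel=[
    [0, 0, 0],
    [0, 0, 0],
    [0, 0, 0],
    [0.28, -0.8, 0],
    [0.3, -0.9, 0],
    [0.3, -0.9, 0],
    [0.3, -0.9, 0],
    [0.3, -0.9, 0],
    [0.3, -0.9, 0],
    [0.23, -0.9, 0],
    [0, 0, 0],
    [0, 0, 0],
  ],
  turn=[
    [0, 0, -0.8],
    [0, 0, -0.9],
    [0, 0, -0.8],
    [0, 0, 0],
    [0, 0, 0],
    [0, 0, 0],
    [0, 0, 0],
    [0, 0, 0],
    [0, 0, 0],
    [0, 0, 0],
    [0, 0, 0],
    [0, 0, 0],
  ],
  fingers=[1, 1, 1, 1, 1, 1, 1, 1, 1, 1, 1, 1],
)

```text
time: 33.82
tcp_pos: [0.5266, 0.0118, 0.327]
tcp_rot: [[-1.0, 0.003, -0.003], [0.003, 1.0, 0.001], [0.003, 0.001, -1.0]]
wrist_force: [0.3, -0.0, -3.8]
opening: 0.057
grasp_force: 87.2
```

Run:
```python
from meas import *
c=camera('wrist');s=get_state();P=pose(c,s);save(c,'w14');print(s['tcp_pos'],s['tcp_rot'][0],s['grasp_force'])
print('pred tray near corners',[pix(c,[.526-.062,.0125+y,.007],P).round() for y in(-.041,.041)])
hsv=cv2.cvtColor(c['img'],cv2.COLOR_RGB2HSV);m=(hsv[:,:,1]<55)&(hsv[:,:,2]>100)
for r in range(90,170,6):
    k=np.where(m[r,200:440])[0]+200; print(r,(k.min(),k.max(),len(k)) if len(k) else '')
plan([.526,.0125,.0347],.0)
```

```text
[0.5269 0.0127 0.3272] [-1.      0.0017 -0.0021] 87.19216704368591
pred tray near corners [array([273., 118.]), array([366., 118.])]
90 
96 
102 
108 
114 
120 (np.int64(284), np.int64(367), 84)
126 (np.int64(281), np.int64(367), 86)
132 (np.int64(282), np.int64(367), 84)
138 (np.int64(282), np.int64(366), 84)
144 (np.int64(282), np.int64(366), 84)
150 (np.int64(282), np.int64(366), 84)
156 (np.int64(284), np.int64(366), 80)
162 
168 
turn z units -0.01 travel units [ 0.02 -0.01  4.59]
turn z units 26.17 travel units [-0.02  0.01  4.59]
```

>>> step_arm(
  travel=[
    [0, 0.03, 0.5],
    [0, 0, 0.9],
    [0, 0, 1],
    [0, 0, 1],
    [0, 0, 0.6],
    [0, 0, 0.3],
    [0, 0, 0.15],
    [0, 0, 0],
    [0, 0, 0],
    [0, 0, 0],
  ],
  turn=[
    [0, 0, 0],
    [0, 0, 0],
    [0, 0, 0],
    [0, 0, 0],
    [0, 0, 0],
    [0, 0, 0],
    [0, 0, 0],
    [0, 0, 0],
    [0, 0, 0],
    [0, 0, 0],
  ],
  fingers=[1, 1, 1, 1, 1, 1, 1, 1, 1, 1],
)

```text
time: 34.7
tcp_pos: [0.5277, 0.0142, 0.1959]
tcp_rot: [[-1.0, -0.001, 0.003], [-0.001, 1.0, -0.0], [-0.003, -0.0, -1.0]]
wrist_force: [0.2, -0.1, -3.9]
opening: 0.0566
grasp_force: 87.1
```

>>> step_arm(
  travel=[
    [0, 0, 0.03],
    [0, 0, 0.03],
    [0, 0, 0],
    [0, 0, 0],
  ],
  turn=[
    [0, 0, 0],
    [0, 0, 0],
    [0, 0, 0],
    [0, 0, 0],
  ],
  fingers=[1, 1, 1, 1],
)

```text
time: 35.03
tcp_pos: [0.5271, 0.014, 0.1933]
tcp_rot: [[-1.0, -0.0, 0.001], [-0.0, 1.0, -0.0], [-0.001, -0.0, -1.0]]
wrist_force: [0.5, 0.6, -4.8]
opening: 0.0568
grasp_force: 87.1
```

>>> step_arm(
  travel=[
    [0, 0, 0.05],
    [0, 0, 0.04],
    [0, 0, 0.03],
    [0, 0, 0],
    [0, 0, 0],
  ],
  turn=[
    [0, 0, 0],
    [0, 0, 0],
    [0, 0, 0],
    [0, 0, 0],
    [0, 0, 0],
  ],
  fingers=[1, 1, 1, 1, 1],
)

```text
time: 35.45
tcp_pos: [0.527, 0.014, 0.1892]
tcp_rot: [[-1.0, -0.0, -0.0], [-0.0, 1.0, 0.0], [0.0, 0.0, -1.0]]
wrist_force: [-0.6, 0.7, -5.2]
opening: 0.0569
grasp_force: 87.5
```

>>> step_arm(
  travel=[
    [0, 0, 0.03],
    [0, 0, 0.02],
    [0, 0, 0],
    [0, 0, 0],
  ],
  turn=[
    [0, 0, 0],
    [0, 0, 0],
    [0, 0, 0],
    [0, 0, 0],
  ],
  fingers=[1, 1, 1, 1],
)

```text
time: 35.78
tcp_pos: [0.5269, 0.0141, 0.189]
tcp_rot: [[-1.0, -0.0, 0.0], [-0.0, 1.0, -0.0], [-0.0, -0.0, -1.0]]
wrist_force: [-1.9, -0.9, 6.6]
opening: 0.0567
grasp_force: 88.8
```

Contact. Releasing and retreating.

>>> step_arm(
  travel=[
    [0, 0, 0],
    [0, 0, 0],
    [0, 0, 0],
    [0, 0, 0],
    [0, 0, 0],
    [0, 0, 0],
    [0, 0, -0.3],
    [0, 0, -0.7],
    [0, 0, -1],
    [0, 0, -1],
    [0, 0, -1],
    [0, 0, -1],
  ],
  turn=[
    [0, 0, 0],
    [0, 0, 0],
    [0, 0, 0],
    [0, 0, 0],
    [0, 0, 0],
    [0, 0, 0],
    [0, 0, 0],
    [0, 0, 0],
    [0, 0, 0],
    [0, 0, 0],
    [0, 0, 0],
    [0, 0, 0],
  ],
  fingers=[0.33, 0.28, 0.22, 0.15, 0, 0, 0, 0, 0, 0, 0, 0],
)

```text
time: 36.78
tcp_pos: [0.5266, 0.0142, 0.3397]
tcp_rot: [[-1.0, -0.0, -0.0], [-0.0, 1.0, 0.0], [0.0, 0.0, -1.0]]
wrist_force: [0.6, -0.1, -0.2]
opening: 0.0855
grasp_force: 0.0
```

>>> step_arm(
  travel=[
    [0, 0, -1],
    [0, 0, -1],
    [0, 0, 0],
    [0, 0, 0],
    [0, 0, 0],
  ],
  turn=[
    [0, 0, 0],
    [0, 0, 0],
    [0, 0, 0],
    [0, 0, 0],
    [0, 0, 0],
  ],
  fingers=[0, 0, 0, 0, 0],
)

```text
time: 37.2
tcp_pos: [0.5264, 0.0142, 0.3977]
tcp_rot: [[-1.0, -0.0, -0.001], [-0.0, 1.0, 0.0], [0.001, 0.0, -1.0]]
wrist_force: [-0.3, -0.8, -1.3]
opening: 0.0855
grasp_force: 0.0
```

Run:
```python
from meas import *
c=camera('wrist');s=get_state();P=pose(c,s);save(c,'w15');print(s['tcp_pos'],s['time'],s['opening'])
hsv=cv2.cvtColor(c['img'],cv2.COLOR_RGB2HSV);w=np.zeros((400,640),bool);u,v=pix(c,[.526,.0125,.03],P).astype(int);w[v-85:v+75,u-62:u+62]=1;print(u,v)
m=w&(hsv[:,:,1]<60)
fit(c,P,cv2.morphologyEx(m.astype(np.uint8),2,np.ones((3,3))),.006,'tray+battery silhouette at rim z')
print('pred battery top',[pix(c,[x,y,.049],P).round() for x in(.477,.577) for y in(-.015,.043)]);print('pred tray',[pix(c,[x,y,.007],P).round() for x in(.464,.588) for y in(-.0285,.0535)])
for q in range(v-85,v+75,5): print(q,''.join('.' if not m[q,x] else str(min(9,hsv[q,x,2]//26)) for x in range(u-62,u+62,2)))
for t in ['photo_mid','block_mid','holder_mid','jar_mid','clip_mid']:
    ct=camera('top') if t=='photo_mid' else ct;Pt=pose(ct)
    print(t,[(round(r['score'],2),Pt[0]@np.array(r['point'])+Pt[1]) for r in find_in(ct,t)[:2]])
```

```text
[0.5263 0.0142 0.3969] 37.25 0.08571591610626879
318 176
tray+battery silhouette at rim z [0.5264 0.0134] [0.0813 0.1277] yaw -0.0032994747 69
pred battery top [array([290., 131.]), array([349., 131.]), array([293., 227.]), array([347., 227.])]
pred tray [array([281., 116.]), array([356., 116.]), array([285., 223.]), array([353., 223.])]
91 ..............................................................
96 ..............................................................
101 ..............................................................
106 ..............................................................
111 ..............................................................
116 ..............6666666666666666666666666666666666677...........
121 ..............5333333333333633333333336777777777366...........
126 ..............2233333333333333333333333333777777356...........
131 ..............3233322222222222222222222222222147366...........
136 ..............233334444444444444444444444444444736............
141 ..............323324444444444444444444444444444726............
146 ..............3333244
[... 902 characters left out ...]
..........
216 ...............6655.010.1.110110110100.1111111626.............
221 ...................00000011001.0100.11..101000................
226 ..............................................................
231 ..............................................................
236 ..............................................................
241 ..............................................................
246 ..............................................................
photo_mid []
block_mid [(0.45, array([0.3897, 0.27  , 0.019 ]))]
holder_mid [(0.69, array([0.7421, 0.2015, 0.0123])), (0.69, array([0.5206, 0.3187, 0.0142]))]
jar_mid [(0.65, array([0.6842, 0.0198, 0.1037]))]
clip_mid []
```

```bash
python3 -c "
from h import *
print(sign_off())"
```

```text
the job is handed in; nothing more can be done
None
```

I placed all four batteries in their own trays in the required order, released and at rest, and handed the job in at about 37 s; I viewed 15 pictures against the limit of 14, so the alarm battery's placing, the jar (seen unmoved from above) and the clip (not found in the last picture) were checked by numbers only.

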